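Make the bench sander safe, tidy its oil tins and check the belt tension

ROBOT

A 6-joint arm with a two-finger parallel gripper is mounted at the origin on the work surface. World frame = base frame: x ahead of the robot, y to its left, z up, the work surface at z = 0. Lengths are in mm, angles in rad, forces in N, time in s.
With the tool pointing down it reaches from about 375 to 975 mm from the base axis. Payload 3.8 kg.
Tool frame: the origin (TCP) lies at the very end of the fingers, on their centre line; the grasp point (between the pads) lies 19 mm behind it (env.grasp_offset is the distance from the TCP to the grasp point, in mm); z points along the fingers, y is the line along which they close (so a half turn about z gives the same grasp; the last joint's range is limited). The gripper opens to 85 mm and grips with 20 to 120 N. Pads are 22 mm wide; open, the fingers measure 114 mm over their backs; the gripper's body (76 mm by 85 mm) begins 54 mm behind the grasp point. The pads swing forward as they close: fully open they stand 13 mm farther back than shut.
Start: joints at [-1.236, 0.264, 1.604, -0, 1.274, -0.037], TCP at [245.217, -628.877, 231.28] pointing down, gripper open.
Joint ranges: [-2.63, 2.63], [-0.94, 2.18], [0.31, 2.57], [-1.31, 4.45], [0, 2.66], [-2.55, 2.55]. Speed limits (rad/s): [2.57, 2.57, 3.14, 3.14, 3.14, 3.14].

INTERFACE

Orientations are given as a unit quaternion [x, y, z, w].
In Python, from cell import env, cams gives the robot as it stands.
- The arm moves only by the tool move_arm, never from a script. Its argument "increments" is a list that holds one entry, the list of rows, each a list of 7 numbers: the opening, from 0 (shut) to 1 (fully open), then the shift along the world's x, y, z as a fraction of full scale, then the turn, a rotation vector about the world's x, y, z as a fraction of full scale. A call has 1 to 12 rows; each row is the pose to reach, as a shift and turn from the pose commanded when the call began; what a row does not reach only later rows make up. Full scale, the value 1, is 15 cm for a shift and 120 degrees for a turn. A row lasts 1/12 s, in which the tool goes at most 41.7 mm and 7.16 degrees, less where a joint would pass 70% of its speed; a pose out of reach is approached as far as the arm can. A call with a number of a shift or a turn outside -1 to 1 is refused whole. A call with a gripper value outside its range is refused whole. The fingers move at their own pace and stop on an object; "force" is the grip in N (left out, the last holds). Time passes only in rows, so rows that repeat a pose let the fingers close. It gives the time, the measured TCP pose, the force, the opening and the grip force at its end, in the units of the state.
- env.state(): the state, without advancing time (a new reading comes with each control period).
- cams.read_camera(name): name is "scene" or "top" or "wrist"; returns a dict with "frame" (420x560x3 uint8, red, green, blue), "mtx" (3x3 intrinsics, pixels), "T" (4x4, takes a point from camera to world coordinates). Camera axes: x right, y down, z forward; pixel columns grow to the right and rows downward; lengths in mm; the calibration is good to about 2 mm. A picture is of the moment at which its call begins. There is no depth.
- env.close_job(): hands the job in; it is judged then, once.
The state is a dict: "time_s": time; "joint_pos": joint angles; "joint_vel": joint speeds; "joint_efforts": joint torques, N m; "position": TCP position; "ee_rot": TCP orientation; "contact_force": force on the tool from outside, world axes, zero at the start; "torque": the same for the moment, N m; "width": finger opening in mm; "finger_force": force on a finger pad.
Only numpy, scipy, OpenCV 4.12 (cv2) and the standard library are available. Lean on these libraries where they do the work, as an engineer would, in place of code of your own. Each camera call takes 0.05 s, during which the arm holds its last target. There are 200 camera calls.

TASK

Press the sander's red mushroom stop fully down so that it latches, and with it latched stand every tipped oil tin upright on the plywood board of the row, in the gaps beside the tins already standing there. Then, still stopped, check the belt tension: draw the gauge's black pull out until its pointer is level with the brass mark, hold it there for three seconds and let it go home; last, turn the mushroom clockwise as far as it goes so that it comes fully up, and let go. All tins must be standing in the row at the end, and the other things on the bench left alone.

Things in the scene. Friction and masses are not known exactly. Their poses are not given: they have to be found in the camera images.
- row: the row: a thin plywood board, 130 mm deep (x) and 580 mm wide (y), top 4 mm above the bench, with a wooden fence 80 mm high, 14 thick along its far long edge (fence face 65 mm from the centre line, on +x). Origin: under the centre of the board; x points away from the robot to the fence, y along the row, z up. It stays put.
- stop_grip (a point): point on the axis of the red mushroom stop button, where to pinch it. Mushroom 44 mm across: vertical round rim 16 mm high, low dome above (this point: 10 mm above the rim's lower edge, 13 mm below the dome's top). It stands on a yellow box 90 mm square, top 55 mm above the bench, black collar to 59 mm; when up, the rim starts 12 mm above the collar. z up; turns with it.
- stop (a joint): press depth of the mushroom: 0 up (released), 0.008 m fully down. It needs 10 to 13 N to push and latches (stays) wherever it is left. Turning it (see stop_turn) drives it up by a cam, 8 mm over 0.7 rad, whereupon it stays up.
- stop_turn (a joint): turn of the mushroom, clockwise seen from above: 0 at rest, about 0.7 rad at the end of the turn (fully raised). A weak spring (0.03 N m/rad) returns it to 0 when let go. Under 0.15 N m is needed.
- sander: bench belt sander with its belt tension gauge in front. Origin: on the bench under the mouth of the gauge housing. x points from gauge to machine: the pull is drawn along -x; z up. Aluminium housing 60 mm wide, 75 high, x 0 to 0.1; green machine x 0.1 to 0.32, y -0.08 to 0.26, 190 high with its belt; grey bed 50 mm wide, 28 high, x -0.18 to 0. It stays put.
- pull_grip (a point): middle of the black pull block of the gauge, 85 mm above the bench: block 24 mm (x) by 30 mm (y), from 44 to 107 mm above the bench. At rest 50 mm in front of the housing. Moves with it; axes as sander.
- pull_pointer (a point): the thin steel pointer on the pull's side, 44 mm to sander -y of the block's middle, at the same sander x as pull_grip.
- pull (a joint): how far the pull is drawn out along sander -x: 0 home, 0.12 m at most. A spring resists with 2.1 N plus 60 N/m and draws it home, damped (12 N s/m), when let go.
- mark_line (a point): tip of the brass mark beside the bed, 41 mm high, with a blade 3 mm thick; the pointer passes just above it. 50 to 90 mm beyond the pointer's rest place along sander -x. Axes as sander. It stays put.
- tin1: rectangular steel tin with a paper label and a round black screw cap: 56 (its x) by 60 (its y) by 120 mm tall, plus a cap 28 mm across and 20 mm high, 0.2 to 0.4 kg, heavier below. Origin: centre of its base; its z axis points from base to cap (up when it stands). Lies tipped before the row on a 60 mm wide face (56 mm high), cap towards the robot's right; two or three of tin1 to tin3 are present.
- tin2: rectangular steel tin with a paper label and a round black screw cap: 56 (its x) by 60 (its y) by 120 mm tall, plus a cap 28 mm across and 20 mm high, 0.2 to 0.4 kg, heavier below. Origin: centre of its base; its z axis points from base to cap (up when it stands). Lies tipped before the row on a 60 mm wide face (56 mm high), cap towards the robot's right; two or three of tin1 to tin3 are present.
- tin3: rectangular steel tin with a paper label and a round black screw cap: 56 (its x) by 60 (its y) by 120 mm tall, plus a cap 28 mm across and 20 mm high, 0.2 to 0.4 kg, heavier below. Origin: centre of its base; its z axis points from base to cap (up when it stands). Lies tipped before the row on a 60 mm wide face (56 mm high), cap towards the robot's right; two or three of tin1 to tin3 are present.
- stand1: rectangular steel tin with a paper label and a round black screw cap: 56 (its x) by 60 (its y) by 120 mm tall, plus a cap 28 mm across and 20 mm high, 0.2 to 0.4 kg, heavier below. Origin: centre of its base; its z axis points from base to cap (up when it stands). One of the two neighbours that stand in the row.
- stand2: rectangular steel tin with a paper label and a round black screw cap: 56 (its x) by 60 (its y) by 120 mm tall, plus a cap 28 mm across and 20 mm high, 0.2 to 0.4 kg, heavier below. Origin: centre of its base; its z axis points from base to cap (up when it stands). One of the two neighbours that stand in the row.
- offcut: wooden offcut 110 x 45 x 20 mm, a bystander lying or standing on the bench; leave it alone. Origin: centre of its underside.
- sandblock: cork sanding block 70 x 110 x 35 mm, a bystander lying or standing on the bench; leave it alone. Origin: centre of its underside.
- driver: screwdriver, 200 mm, a bystander lying or standing on the bench; leave it alone. Origin: centre of its underside.
- jar: screw-top jar, 70 mm across, 90 mm high, a bystander lying or standing on the bench; leave it alone. Origin: centre of its underside.
Mind the look-alikes: they are no part of the job. Leave any green look-alike of the tin3 alone.

How it is judged:
By the outcome, as a careful person would: the job done as asked, in the order asked, and still so for the second after the job is handed in, with the robot touching nothing.
Of tin1, tin2, tin3 only 2 to 3 are there at a start; the rules pass over those that are not, and their reading is None.
At some moment in a run one of tin1, tin2, tin3 may be knocked a few centimetres aside while the robot is not near it.
Once in a run the grip may slacken for a moment while it holds something.
It also fails if it takes over 210 s, if anything falls off the work surface, if the arm or the gripper's body presses on something with over 40 N, if the wrist force passes 120 N, or if a joint passes its speed limit or range.

## Working session

There is one attempt and no reset: what is moved stays moved. The work goes in short steps, Python scripts to look and compute and a tool call to move; the robot and the scene stay as the last step left them, time stands still between calls to the robot, and variables do not carry over. Pictures are saved under pics/ and viewed, at most 14 in all, crops included, and the job is handed in when it is done.

Besides the shell and the picture viewer there is one more tool, called after ">>>" as name(argument=value, ...), one argument or row to a line, values as JSON. move_arm: Moves the arm, as the interface text tells. Its arguments: {"type":"object","properties":{"increments":{"type":"array","items":{"type":"array","items":{"type":"array","items":{"type":"number","minimum":-1,"maximum":1}}}},"force":{"type":"number"}},"required":["increments"]}

```bash
mkdir -p pics; ls; cat > h.py <<'E'
import numpy as np, cv2
from cell import env, cams
def cap(n):
    r=cams.read_camera(n); return cv2.cvtColor(r["frame"],cv2.COLOR_RGB2BGR),np.array(r["mtx"]),np.array(r["T"])
def ray(u,v,K,T):
    d=T[:3,:3]@np.linalg.inv(K)@[u,v,1.]; return T[:3,3],d
def onz(u,v,z,K,T):
    o,d=ray(u,v,K,T); return o+d*(z-o[2])/d[2]
def proj(p,K,T):
    c=np.linalg.inv(T)@np.append(p,1.); q=K@c[:3]; return q[:2]/q[2]
E
python3 - <<'E'
from h import *
for n in ["scene","top"]:
    f,K,T=cap(n); cv2.imwrite(f"pics/{n}0.png",cv2.resize(f,(800,600),interpolation=cv2.INTER_CUBIC)); np.savez(f"{n}0.npz",f=f,K=K,T=T); print(n,K.round(1).tolist(),T.round(3).tolist())
print(env.state())
E
```

```text
pics
scene [[497.4, 0.0, 283.8], [0.0, 497.4, 206.4], [0.0, 0.0, 1.0]] [[-0.176, 0.64, -0.748, 1490.92], [0.984, 0.103, -0.144, 181.947], [-0.015, -0.761, -0.648, 947.867], [0.0, 0.0, 0.0, 1.0]]
top [[403.6, 0.0, 277.5], [0.0, 403.6, 214.6], [0.0, 0.0, 1.0]] [[0.009, -0.989, 0.147, 321.214], [-1.0, -0.009, 0.004, -1.971], [-0.002, -0.147, -0.989, 1206.135], [0.0, 0.0, 0.0, 1.0]]
{'time_s': 0.1, 'joint_pos': array([-1.23590987e+00,  2.64687727e-01,  1.60525416e+00, -3.18802452e-06,
        1.27369923e+00, -3.69012803e-02]), 'joint_vel': array([-0.0012364 , -0.00212012, -0.00493171, -0.00110755,  0.00102343,
        0.00165051]), 'joint_efforts': array([ 7.29242438e-04, -5.16706431e+01, -3.68590200e+01, -2.15271734e-05,
        6.28432972e-03,  1.97975503e-06]), 'position': array([ 244.9920504 , -628.25413413,  230.0708127 ]), 'ee_rot': array([ 9.82770832e-01,  1.84825440e-01, -1.53545580e-04, -1.01265686e-03]), 'contact_force': array([-0.63798733,  0.11090661,  0.38498161]), 'torque': array([ 0.03570918,  0.03221266, -0.02472753]), 'finger_force': 0.0, 'width': 85.19913155726624}
```

View pics/top0.png

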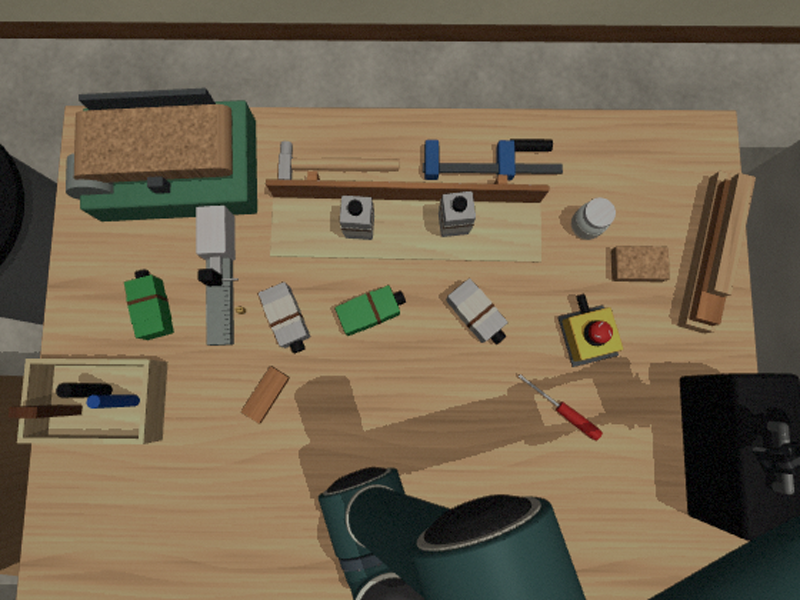

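View pics/scene0.png

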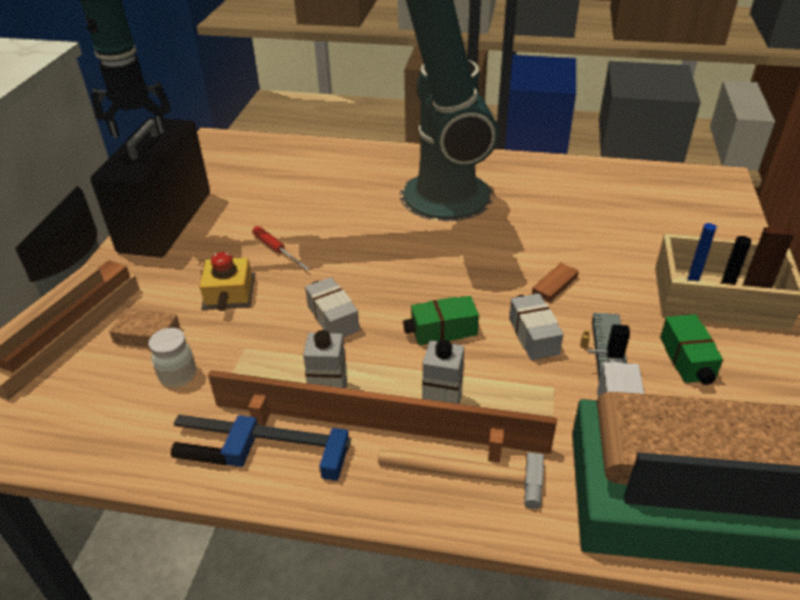

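Top view (800x600): two white tipped tins at (283,317) and (477,310), which are the targets. Two green look-alikes lie at (148,305) and (368,310). Standing tins are at (357,215) and (458,213), the stop at (598,332), the gauge pull at (210,276), its pointer at (230,280) and the brass mark at (241,310). For the stop, the red screwdriver handle (580,420) could be taken by mistake; the mushroom is the red disc on the yellow box. For the tins, the green ones and the standing ones could be taken; the tipped white ones are chosen.

```bash
python3 - <<'E'
from h import *
d=np.load("top0.npz"); f,K,T=d["f"],d["K"],d["T"]
boxes=[(175,190,235,250),(305,185,365,245),(130,170,190,230),(385,205,445,265)]
t=[cv2.resize(f[b[1]:b[3],b[0]:b[2]],(300,300),interpolation=cv2.INTER_CUBIC) for b in boxes]
cv2.imwrite("pics/mos.png",np.vstack([np.hstack(t[:2]),np.hstack(t[2:])]))
s=np.load("scene0.npz"); 
def red(f):
    h=cv2.cvtColor(f,cv2.COLOR_BGR2HSV); m=(((h[...,0]<6)|(h[...,0]>174))&(h[...,1]>170)&(h[...,2]>90)).astype(np.uint8)
    n,l,st,c=cv2.connectedComponentsWithStats(m); return [(st[i].tolist(),c[i].round(1).tolist()) for i in range(1,n) if st[i,4]>25]
print(red(f),red(s["f"]))
h=cv2.cvtColor(f,cv2.COLOR_BGR2HSV)
m=((h[...,1]<45)&(h[...,2]>110)).astype(np.uint8)
n,l,st,c=cv2.connectedComponentsWithStats(m)
for i in range(1,n):
    if 80<st[i,4]<3000:
        print(st[i].tolist(),onz(*c[i],56,K,T).round(0)[:2],onz(*c[i],120,K,T).round(0)[:2])
# board corners (native px from the 800 view)
for u,v in [(271,260),(541,261),(271,199),(547,200)]: print("board",onz(u*.7,v*.7,4,K,T).round())
E
```

```text
[([414, 225, 15, 15, 150], [420.6, 232.1]), ([390, 282, 31, 26, 255], [405.5, 294.7])] [([178, 159, 19, 16, 114], [186.9, 166.6]), ([148, 177, 14, 12, 96], [154.8, 181.7])]
[195, 99, 9, 27, 196] [799. 241.] [772. 227.]
[310, 134, 23, 21, 278] [ 702. -124.] [ 681. -117.]
[238, 137, 22, 20, 282] [693.  89.] [672.  84.]
[406, 138, 25, 26, 409] [ 688. -412.] [ 668. -389.]
[137, 144, 21, 34, 688] [649. 388.] [631. 366.]
[314, 195, 30, 30, 475] [ 508. -144.] [ 498. -136.]
[181, 198, 27, 28, 471] [499. 244.] [489. 230.]
[144, 201, 17, 40, 543] [468. 364.] [460. 344.]
[331, 215, 24, 23, 294] [ 460. -185.] [ 452. -174.]
[190, 221, 24, 21, 298] [441. 218.] [435. 206.]
[0, 222, 30, 25, 623] [426. 758.] [420. 716.]
[249, 401, 30, 19, 88] [-36.  42.] [-16.  39.]
board [597. 271.   4.]
board [ 600. -304.    4.]
board [733. 277.   4.]
board [ 736. -321.    4.]
```

View pics/mos.png

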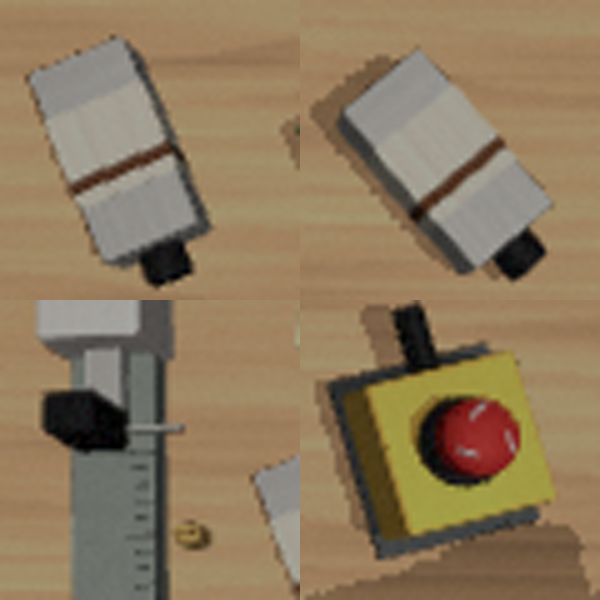

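```bash
python3 - <<'E'
from h import *
d=np.load("top0.npz"); f,K,T=d["f"],d["K"],d["T"]; s=np.load("scene0.npz")
def tri(a,b):
    o1,d1=ray(*a,K,T);o2,d2=ray(*b,s["K"],s["T"]);d1/=np.linalg.norm(d1);d2/=np.linalg.norm(d2)
    t=np.linalg.lstsq(np.c_[d1,-d2],o2-o1,rcond=None)[0];p,q=o1+t[0]*d1,o2+t[1]*d2;return ((p+q)/2).round(1),np.linalg.norm(p-q).round(1)
print("mush",tri((420.6,232.1),(154.8,181.7)),onz(420.6,232.1,88,K,T).round(1))
for nm,o,c in [("A",(175,190),[(28,75),(120,38),(202,225),(105,264)]),("B",(305,185),[(42,112),(120,48),(250,208),(172,262)])]:
    P=np.array([onz(o[0]+u/5,o[1]+v/5,56,K,T)[:2] for u,v in c]); 
    base=(P[0]+P[1])/2; cap_=(P[2]+P[3])/2; ax=cap_-base
    print(nm,"c",P.mean(0).round(1),"len",np.linalg.norm(ax).round(1),"w",np.linalg.norm(P[0]-P[1]).round(1),np.linalg.norm(P[2]-P[3]).round(1),"axis deg",np.degrees(np.arctan2(ax[1],ax[0])).round(1))
g=lambda u,v,z:onz(130+u/5,170+v/5,z,K,T).round(1)
print("pointer tip",g(185,130,44),"mark",g(193,235,41),"block top front-left,right",g(45,92,107),g(125,113,107), g(45,130,107))
print("bed edges",g(72,295,28),g(150,295,28),g(165,50,28))
for u,v in [(242.5,147),(321.5,144)]: print(onz(u+5,v-2,140,K,T).round(0))
for u,v in [(355*.7,208*.7),(459.5*.7,205*.7)]: print("cap",onz(u,v,140,K,T).round(0))
q=env.state()["ee_rot"]
from scipy.spatial.transform import Rotation as R
print(R.from_quat(q).as_matrix().round(3))
E
```

```text
mush (array([ 441.7, -396.9,   81.3]), np.float64(2.5)) [ 441.3 -395.9   88. ]
A c [473.9 231.9] len 119.6 w 56.9 59.2 axis deg -155.3
B c [ 487.8 -160.5] len 116.0 w 59.2 55.0 axis deg -140.5
pointer tip [545.6 327.2  44. ] mark [483.9 320.3  41. ] block top front-left,right [554.3 388.4 107. ] [542.8 343.2 107. ] [532.7 387.1 107. ]
bed edges [449.5 393.3  28. ] [449.9 347.4  28. ] [597.3 346.1  28. ]
[671.  86. 140.]
[ 682. -130.  140.]
cap [670.  83. 140.]
cap [ 677. -117.  140.]
[[ 0.932  0.363 -0.001]
 [ 0.363 -0.932  0.002]
 [ 0.    -0.002 -1.   ]]
```

>>> move_arm(
  increments=[
    [[0, 0.33, 0.4, 0, 0, 0, 0], [0, 0.66, 0.8, 0, 0, 0, 0], [0, 0.66, 0.8, 0, 0, 0, 0], [0, 0.66, 0.8, 0, 0, 0, 0], [0, 0.66, 0.8, 0, 0, 0, 0]],
  ],
  force=40,
)

```text
time_s: 0.52
position: [347.3, -504.1, 230.7]
ee_rot: [0.982, 0.187, 0.001, -0.002]
contact_force: [0.3, -0.7, -0.2]
width: 25.1
finger_force: 0.0
```

>>> move_arm(
  increments=[
    [[0, 0.32, 0.37, 0, 0, 0, 0], [0, 0.65, 0.75, 0, 0, 0, 0], [0, 0.65, 0.75, 0, 0, 0, 0], [0, 0.65, 0.75, 0, 0, 0, 0], [0, 0.65, 0.75, 0, 0, 0, 0], [0, 0.65, 0.75, 0, 0, 0, 0], [0, 0.65, 0.75, 0, 0, 0, 0]],
  ],
)

```text
time_s: 1.1
position: [441.2, -396.9, 230.9]
ee_rot: [0.983, 0.185, -0.0, 0.0]
contact_force: [0.0, -0.6, 0.7]
width: 0.3
finger_force: 0.0
```

```bash
cat >> h.py <<'E'
from scipy.spatial.transform import Rotation as R
def st():
    s=env.state(); M=R.from_quat(s["ee_rot"]).as_matrix()
    print("t",round(s["time_s"],2),"p",s["position"].round(1),"x",M[:,0].round(3),"y",M[:,1].round(3),"z",M[:,2].round(3),"F",s["contact_force"].round(1),"w",round(s["width"],1),"ff",round(s["finger_force"],1),"q",s["joint_pos"].round(2)); return s
E
python3 - <<'E'
from h import *
st()
f,K,T=cap("wrist"); cv2.imwrite("pics/w1.png",f)
print(T.round(3).tolist(),K.round(1).tolist())
h=cv2.cvtColor(f,cv2.COLOR_BGR2HSV); m=(((h[...,0]<6)|(h[...,0]>174))&(h[...,1]>170)&(h[...,2]>90)).astype(np.uint8)
n,l,s,c=cv2.connectedComponentsWithStats(m)
for i in range(1,n):
    if s[i,4]>100: print(s[i],c[i],onz(*c[i],87,K,T))
E
```

```text
t 1.1 p [ 441.2 -396.9  230.9] x [ 0.932  0.364 -0.001] y [ 0.364 -0.932 -0.   ] z [-0.001 -0.    -1.   ] F [ 0.  -0.6  0.7] w 0.3 ff 0.0 q [-0.77  0.11  1.78 -0.    1.25  0.42]
[[0.364, -0.895, -0.26, 507.324], [-0.931, -0.35, -0.101, -371.577], [-0.001, 0.278, -0.96, 373.853], [0.0, 0.0, 0.0, 1.0]] [[290.0, 0.0, 281.5], [0.0, 290.0, 207.2], [0.0, 0.0, 1.0]]
[262 177  42  38 967] [283.30713547 196.33712513] [ 441.24503671 -399.1894453    87.        ]
[191 259  40  34 473] [207.98942918 274.22832981] [ 328.53156021 -354.12220264   87.        ]
```

View pics/w1.png

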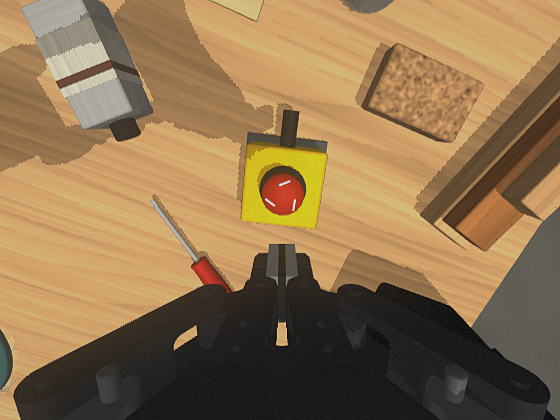

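Wrist view: the mushroom is at (283,196) on the yellow box, confirmed at about (441,-398). Now pressing.

>>> move_arm(
  increments=[
    [[0, 0, -0.007, -0.2, 0, 0, 0], [0, 0, -0.007, -0.45, 0, 0, 0], [0, 0, -0.007, -0.7, 0, 0, 0], [0, 0, -0.007, -0.85, 0, 0, 0], [0, 0, -0.007, -0.88, 0, 0, 0], [0, 0, -0.007, -0.91, 0, 0, 0], [0, 0, -0.007, -0.93, 0, 0, 0], [0, 0, -0.007, -0.95, 0, 0, 0], [0, 0, -0.007, -0.96, 0, 0, 0], [0, 0, -0.007, -0.97, 0, 0, 0], [0, 0, -0.007, -0.98, 0, 0, 0], [0, 0, -0.007, -0.98, 0, 0, 0]],
  ],
)

```text
time_s: 2.15
position: [441.7, -398.9, 88.1]
ee_rot: [0.983, 0.185, 0.0, 0.001]
contact_force: [-4.0, 2.4, 8.0]
width: 0.1
finger_force: 3.6
```

>>> move_arm(
  increments=[
    [[0, 0, 0, -0.02, 0, 0, 0], [0, 0, 0, -0.04, 0, 0, 0], [0, 0, 0, -0.05, 0, 0, 0], [0, 0, 0, -0.05, 0, 0, 0], [0, 0, 0, -0.05, 0, 0, 0]],
  ],
)

```text
time_s: 2.57
position: [442.4, -399.5, 85.4]
ee_rot: [0.983, 0.185, 0.001, 0.002]
contact_force: [-13.2, 10.1, 31.4]
width: 0.2
finger_force: 16.3
```

>>> move_arm(
  increments=[
    [[0, 0, 0, 0.15, 0, 0, 0], [0, 0, 0, 0.5, 0, 0, 0], [0, 0, 0, 0.9, 0, 0, 0], [0, 0, 0, 1, 0, 0, 0], [0, 0, 0, 1, 0, 0, 0], [0, 0, 0, 1, 0, 0, 0], [0, 0, 0, 1, 0, 0, 0]],
  ],
)

```text
time_s: 3.15
position: [442.2, -398.5, 229.2]
ee_rot: [0.983, 0.185, 0.001, 0.002]
contact_force: [0.2, -0.4, -1.8]
width: 0.2
finger_force: 0.0
```

```bash
python3 -c "
from h import *
s=st(); print(s['joint_pos'])"
```

```text
t 3.15 p [ 442.2 -398.5  229.2] x [0.932 0.363 0.002] y [ 0.363 -0.932  0.004] z [ 0.003 -0.003 -1.   ] F [ 0.2 -0.4 -1.8] w 0.2 ff 0.0 q [-0.78  0.11  1.79 -0.    1.24  0.42]
[-7.75275129e-01  1.12911951e-01  1.78570896e+00 -5.96244728e-05
  1.23862586e+00  4.24314915e-01]
```

>>> move_arm(
  increments=[
    [[1, 0.16, 0.25, 0.07, 0, 0, 0.05], [1, 0.16, 0.5, 0.15, 0, 0, 0.1], [1, 0.16, 0.8, 0.15, 0, 0, 0.15], [1, 0.16, 0.8, 0.15, 0, 0, 0.15], [1, 0.16, 0.8, 0.15, 0, 0, 0.15], [1, 0.16, 0.8, 0.15, 0, 0, 0.15]],
  ],
)

```text
time_s: 3.65
position: [465.1, -277.2, 247.9]
ee_rot: [0.942, 0.336, -0.001, -0.001]
contact_force: [-1.0, -0.9, -0.6]
width: 72.2
finger_force: 0.0
```

>>> move_arm(
  increments=[
    [[1, 0.15, 0.25, 0.0, 0, 0, 0], [1, 0.15, 0.5, 0, 0, 0, 0], [1, 0.15, 0.78, 0, 0, 0, 0], [1, 0.15, 0.78, 0, 0, 0, 0], [1, 0.15, 0.78, 0, 0, 0, 0], [1, 0.15, 0.78, 0, 0, 0, 0]],
  ],
)

```text
time_s: 4.15
position: [488.2, -161.6, 248.7]
ee_rot: [0.942, 0.336, -0.001, 0.0]
contact_force: [-0.1, 0.1, 0.6]
width: 85.8
finger_force: 0.0
```

```bash
python3 -c "
from h import *
s=st(); print(s['joint_pos'])"
```

```text
t 4.15 p [ 488.2 -161.6  248.7] x [ 0.774  0.633 -0.001] y [ 0.633 -0.774 -0.   ] z [-0.001 -0.001 -1.   ] F [-0.1  0.1  0.6] w 85.8 ff 0.0 q [-0.37 -0.05  1.92 -0.    1.28  0.52]
[-3.67532419e-01 -5.31647192e-02  1.92037844e+00 -1.00680286e-03
  1.27502524e+00  5.18264013e-01]
```

>>> move_arm(
  increments=[
    [[1, 0, 0, 0, 0.06, -0.07, 0], [1, 0, 0, 0, 0.12, -0.15, 0], [1, 0, 0, 0, 0.16, -0.19, 0], [1, 0, 0, 0, 0.16, -0.19, 0], [1, 0, 0, 0, 0.16, -0.19, 0], [1, 0, 0, 0, 0.16, -0.19, 0]],
  ],
)

```text
time_s: 4.65
position: [486.2, -163.5, 247.5]
ee_rot: [0.912, 0.321, 0.24, -0.09]
contact_force: [0.2, 0.4, 0.1]
width: 85.2
finger_force: 0.0
```

```bash
python3 -c "
from h import *
s=st(); print(s['joint_pos'])
f,K,T=cap('wrist');cv2.imwrite('pics/w2.png',f);np.savez('w2.npz',f=f,K=K,T=T)"
```

```text
t 4.65 p [ 486.2 -163.5  247.5] x [0.678 0.543 0.495] y [ 0.629 -0.777 -0.01 ] z [ 0.379  0.318 -0.869] F [0.2 0.4 0.1] w 85.2 ff 0.0 q [-0.71 -0.16  2.1   0.56  1.17 -0.04]
[-0.71431853 -0.15547885  2.10003436  0.55991839  1.17036099 -0.03764486]
```

View pics/w2.png

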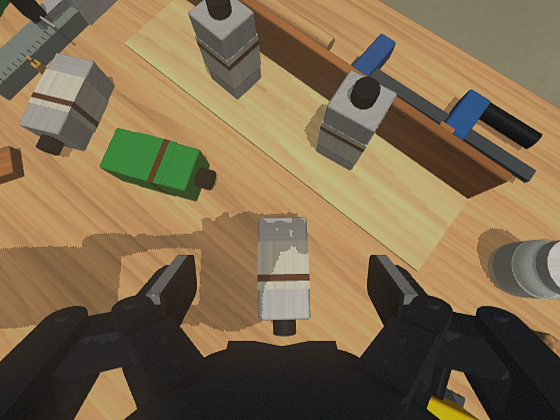

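Wrist view: white tin B is centred between the open fingers at (284,268), cap toward the camera bottom (284,327), upright in the image, so the axis estimate holds. Green look-alike is at (160,163). Fitting arm kinematics to plan the reorientation.

```bash
cat > kin.py <<'E'
import numpy as np
from scipy.optimize import least_squares
from scipy.spatial.transform import Rotation as R
D=[([-1.23590987,.264687727,1.60525416,0,1.27369923,-.0369],[244.99,-628.25,230.07],None),
([-.775275,.112912,1.785709,0,1.238626,.4243],[442.2,-398.5,229.2],None),
([-.367532,-.0531647,1.920378,-.001,1.275025,.518264],[488.2,-161.6,248.7],None),
([-.71431853,-.15547885,2.10003436,.55991839,1.17036099,-.03764486],[486.2,-163.5,247.5],[.912,.321,.24,-.09])]
e=lambda a,t:R.from_rotvec(np.array(a)*t)
def fk(q,P):
    H,r0,L1,e1,L2,L3=P
    y=[0,1,0];z=[0,0,1]
    A=e(z,q[0])*e(y,q[1]); p=e(z,q[0]).apply([r0,0,H])+A.apply([0,0,L1])
    A=A*e(y,q[2]); p=p+A.apply([e1,0,L2])
    A=A*e(z,S[0]*q[3])*e(y,q[4])
    p=p+A.apply([0,0,L3]); return p,A*e(z,S[1]*q[5])
S=[1,1]
E
python3 - <<'E'
import kin; from kin import *
for S in [(1,1),(1,-1),(-1,1),(-1,-1)]:
    kin.S=S
    def res(P):
        r=[]
        for q,p,_ in D: r+=list(fk(q,P)[0]-p)
        return np.array(r+list(.003*(np.array(P)-[300,0,350,0,350,250])))
    o=least_squares(res,[300,0,350,0,350,250]); print(S,o.x.round(1),np.abs(o.fun[:-6]).max().round(2),fk(D[3][0],o.x)[1].as_matrix()[:,2].round(3),fk(D[3][0],o.x)[1].as_matrix()[:,1].round(3))
E
```

```text
(1, 1) [339.6 -86.2 514.5  13.7 660.2 398. ] 23.35 [ 0.379  0.318 -0.869] [0.678 0.543 0.495]
(1, -1) [339.6 -86.2 514.5  13.7 660.2 398. ] 23.35 [ 0.379  0.318 -0.869] [0.724 0.483 0.493]
(-1, 1) [-1036.2  1261.    474.6  -180.8  -808.9  -390.9] 28.68 [-0.261 -0.421 -0.869] [ 0.375  0.785 -0.493]
(-1, -1) [-1036.2  1261.    474.6  -180.8  -808.9  -390.9] 28.68 [-0.261 -0.421 -0.869] [ 0.441  0.748 -0.495]
```

```bash
python3 - <<'E'
s=open('kin.py').read()
s=s.replace("H,r0,L1,e1,L2,L3=P","H,r0,L1,e1,L2,L3,d0,d3,e3=P").replace("[r0,0,H]","[r0,d0,H]").replace("[0,0,L3]","[e3,d3,L3]")
open('kin.py','w').write(s)
E
python3 - <<'E'
import kin; from kin import *
for mask in [(1,0,0),(0,1,0),(1,1,0),(1,1,1),(1,0,1),(0,1,1)]:
    g=np.array([300,0,350,0,350,250,0,0,0.])
    w=np.array([.003]*6+[.003 if m else 100 for m in mask])
    def res(P):
        r=[]
        for q,p,_ in D: r+=list(fk(q,P)[0]-p)
        return np.array(r+list(w*(np.array(P)-g)))
    o=least_squares(res,g); print(mask,o.x.round(1),np.abs(o.fun[:-9]).max().round(2))
E
```

```text
(1, 0, 0) [ 2.519e+02 -3.000e-01  5.119e+02  1.300e+00  5.665e+02  3.477e+02
  2.490e+01 -0.000e+00  0.000e+00] 0.04
(0, 1, 0) [ 305.9 -170.6  515.6   -1.3  743.7  354.8    0.    24.8    0. ] 3.87
(1, 1, 0) [ 2.514e+02  1.300e+00  5.119e+02  1.400e+00  5.648e+02  3.477e+02
  2.510e+01 -2.000e-01  0.000e+00] 0.05
(1, 1, 1) [2.427e+02 2.280e+01 5.119e+02 1.200e+00 5.615e+02 3.400e+02 2.460e+01
 3.000e-01 1.840e+01] 0.07
(1, 0, 1) [244.9  17.5 511.9   1.3 561.5 342.2  24.9   0.   13.1] 0.07
(0, 1, 1) [ 52.4 476.8 513.1  -2.7 562.7 154.2   0.   24.8 474.8] 1.96
```

```bash
cat >> kin.py <<'E'
P0=[251.9,-.3,511.9,1.3,566.5,347.7,24.9,0,0]
LO=np.array([-2.63,-.94,.31,-1.31,0,-2.55]);HI=np.array([2.63,2.18,2.57,4.45,2.66,2.55])
def ik(p,Rt):  # Rt columns tool x,y,z ; returns all in-range solutions
    H,r0,L1,e1,L2,L3,d0,_,_=P0; Rt=np.asarray(Rt); w=np.asarray(p)-L3*Rt[:,2]; out=[]
    rr=np.hypot(w[0],w[1]); 
    if rr<d0: return out
    q1=np.arctan2(w[1],w[0])-np.arcsin(d0/rr); x=np.sqrt(rr**2-d0**2)-r0; z=w[2]-H
    L2e=np.hypot(L2,e1); c=(x*x+z*z-L1**2-L2e**2)/(2*L1*L2e)
    if abs(c)>1: return out
    b=np.arccos(c); q3=b-np.arctan2(e1,L2); q2=np.arctan2(x,z)-np.arctan2(L2e*np.sin(b),L1+L2e*np.cos(b))
    W=(e([0,0,1],q1)*e([0,1,0],q2+q3)).as_matrix().T@Rt
    # model tool frame: find offset so that tool x = model y -> fixed below
    q5=np.arccos(np.clip(W[2,2],-1,1)); q4=np.arctan2(W[1,2],W[0,2])
    r6=(e([0,0,1],q4)*e([0,1,0],q5)).as_matrix().T@Rt; q6=np.arctan2(r6[1,0],r6[0,0])-OFF
    for k4 in(-1,0,1):
        for k6 in(-2,-1,0,1,2):
            q=np.array([q1,q2,q3,q4+2*np.pi*k4,q5,q6+2*np.pi*k6])
            if (q>=LO).all() and (q<=HI).all(): out.append(q)
    return out
OFF=np.pi/2
def frame(az,dn,flip=1):
    "tool z at azimuth az(deg), dn deg below horizontal; y horizontal"
    a,d=np.radians([az,dn]); z=np.array([np.cos(a)*np.cos(d),np.sin(a)*np.cos(d),-np.sin(d)]); y=flip*np.array([np.sin(a),-np.cos(a),0]); return np.c_[np.cross(y,z),y,z]
def show(tag,p,Rt):
    for q in ik(p,Rt): print(tag,q.round(2))
E
python3 - <<'E'
import kin; from kin import *
q,p,r=D[3]; M=R.from_quat(r).as_matrix()
for kin.OFF in (np.pi/2,-np.pi/2,0,np.pi):
    print(kin.OFF,[s.round(2) for s in ik(p,M)])
kin.OFF=None
E
```

```text
1.5707963267948966 [array([-0.71, -0.16,  2.1 ,  0.56,  1.17,  0.88])]
-1.5707963267948966 [array([-0.71, -0.16,  2.1 ,  0.56,  1.17, -2.26])]
0 [array([-0.71, -0.16,  2.1 ,  0.56,  1.17,  2.45])]
3.141592653589793 [array([-0.71, -0.16,  2.1 ,  0.56,  1.17, -0.69])]
```

```bash
sed -i 's/as_matrix().T@Rt; q6=/as_matrix().T@W; q6=/' kin.py
python3 - <<'E'
from kin import *
q,p,r=D[3]; print([s.round(2) for s in ik(p,R.from_quat(r).as_matrix())])
# grasp pt -> TCP = g + 19*z
for nm,c,az,yt in [("A",(474,232),24.7,192),("B",(488,-160.5),39.5,-224)]:
  for al in (0,15,30,45):
    Rt=lambda f:frame(az,90-al,f)
    for f in (1,-1): show(f"{nm} grasp al{al} f{f}",np.array([*c,34])+19*Rt(f)[:,2],Rt(f))
    for az2 in (-30,0,30):
      for f in (1,-1):
        F=frame(az2,al,f); show(f"   place az{az2} f{f}",np.array([660,yt,74])+19*F[:,2],F)
E
```

```text
[array([-0.71, -0.16,  2.1 ,  0.56,  1.17, -0.04])]
A grasp al0 f1 [0.41 0.23 2.1  0.   0.82 1.55]
A grasp al0 f-1 [ 0.41  0.23  2.1   0.    0.82 -1.59]
   place az-30 f1 [ 0.71  0.77  2.08  4.39  1.48 -1.84]
   place az-30 f-1 [0.71 0.77 2.08 4.39 1.48 1.3 ]
   place az0 f1 [ 0.46  0.71  2.34  3.6   1.49 -1.61]
   place az0 f-1 [0.46 0.71 2.34 3.6  1.49 1.53]
   place az30 f1 [ 0.01  0.71  2.35  2.62  1.51 -1.53]
   place az30 f-1 [0.01 0.71 2.35 2.62 1.51 1.61]
A grasp al15 f1 [0.4  0.1  2.28 0.01 0.5  1.53]
A grasp al15 f-1 [ 0.4   0.1   2.28  0.01  0.5  -1.61]
   place az0 f1 [ 0.45  0.49  2.38  3.64  1.06 -1.71]
   place az0 f-1 [0.45 0.49 2.38 3.64 1.06 1.44]
   place az30 f1 [ 0.02  0.48  2.39  2.59  1.08 -1.43]
   place az30 f-1 [0.02 0.48 2.39 2.59 1.08 1.72]
A grasp al30 f1 [0.4  0.02 2.45 0.11 0.15 1.43]
A grasp al30 f-1 [ 0.4   0.02  2.45  0.11  0.15 -1.71]
   place az0 f1 [ 0.41  0.31  2.34  3.78  0.62 -1.9 ]
   place az0 f-1 [0.41 0.31 2.34 3.78 0.62 1.24]
   place az30 f1 [ 0.06  0.3   2.35  2.43  0.64 -1.21]
   place az30 f-1 [0.06 0.3  2.35 2.43 0.64 1.93]
   place a
[... 941 characters left out ...]
-0.69  0.17  2.28  0.8   0.75 -0.42]
   place az-30 f1 [-0.25  0.31  2.34  3.57  0.59 -1.8 ]
   place az-30 f-1 [-0.25  0.31  2.34  3.57  0.59  1.34]
   place az0 f1 [-0.6   0.33  2.31  2.25  0.67 -1.12]
   place az0 f-1 [-0.6   0.33  2.31  2.25  0.67  2.02]
   place az30 f1 [-0.77  0.47  2.07  1.47  0.99 -0.87]
   place az30 f-1 [-0.77  0.47  2.07  1.47  0.99  2.27]
B grasp al45 f1 [-0.84  0.27  2.31  1.11  0.91 -0.83]
B grasp al45 f-1 [-0.84  0.27  2.31  1.11  0.91  2.31]
   place az-30 f1 [-0.28  0.23  2.23  4.2   0.19 -2.45]
   place az-30 f-1 [-0.28  0.23  2.23  4.2   0.19  0.7 ]
   place az0 f1 [-0.53  0.25  2.21  1.65  0.37 -0.48]
   place az30 f1 [-0.68  0.38  2.02  1.16  0.8  -0.51]
```

```bash
python3 - <<'E'
from h import *
d=np.load("w2.npz"); f,K,T=d["f"],d["K"],d["T"]; print("cam",T[:3,3].round(0))
h=np.radians(39.5); a=np.array([np.cos(h),np.sin(h)]); n=np.array([-a[1],a[0]]); c=np.array([487.8,-160.5])
for z in (56,0):
  for sa in (1,-1):
    print(z,sa,[proj([*(c+sa*60*a+sn*30*n),z],K,T).round(0).tolist() for sn in (1,-1)])
g=f[195:345,235:335]; cv2.imwrite("pics/w2c.png",cv2.resize(g,(400,600),interpolation=cv2.INTER_CUBIC))
E
```

```text
cam [ 480. -171.  407.]
56 1 [[257.0, 217.0], [306.0, 217.0]]
56 -1 [[256.0, 321.0], [309.0, 320.0]]
0 1 [[261.0, 225.0], [303.0, 225.0]]
0 -1 [[260.0, 314.0], [305.0, 314.0]]
```

View pics/w2c.png

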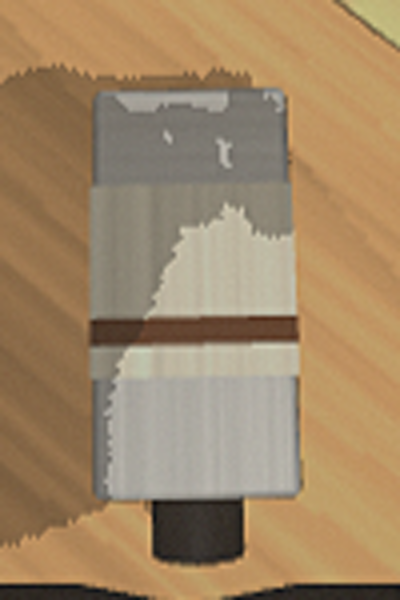

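Tin B's top face spans (259–309, 217–320) in the wrist frame, within about 1 mm of the prediction. Going to the pre-grasp.

>>> move_arm(
  increments=[
    [[1, -0.04, -0.03, -0.25, 0, 0, 0], [1, -0.08, -0.07, -0.5, 0, 0, 0], [1, -0.12, -0.1, -0.75, 0, 0, 0], [1, -0.16, -0.13, -0.95, 0, 0, 0], [1, -0.16, -0.13, -0.95, 0, 0, 0], [1, -0.16, -0.13, -0.95, 0, 0, 0], [1, -0.16, -0.13, -0.95, 0, 0, 0]],
  ],
  force=60,
)

```text
time_s: 5.28
position: [466.2, -180.6, 108.8]
ee_rot: [0.91, 0.326, 0.241, -0.089]
contact_force: [0.7, -0.6, -0.0]
width: 85.4
finger_force: 0.0
```

```bash
python3 -c "
from h import *
s=st(); z=R.from_quat(s['ee_rot']).as_matrix()[:,2]
t=np.array([492.4,-157.8,34])+19*z; print(t, (t-s['position'])/150)"
```

```text
t 5.28 p [ 466.2 -180.6  108.8] x [0.671 0.55  0.497] y [ 0.635 -0.772 -0.005] z [ 0.381  0.319 -0.868] F [ 0.7 -0.6 -0. ] w 85.4 ff 0.0 q [-0.77 -0.    2.24  0.65  0.95 -0.29]
[ 499.64761554 -151.73836664   17.51580545] [ 0.22311968  0.19270474 -0.60866346]
```

>>> move_arm(
  increments=[
    [[1, 0.06, 0.05, -0.15, 0, 0, 0], [1, 0.11, 0.1, -0.3, 0, 0, 0], [1, 0.17, 0.15, -0.45, 0, 0, 0], [1, 0.22, 0.19, -0.6, 0, 0, 0], [1, 0.22, 0.19, -0.61, 0, 0, 0], [1, 0.22, 0.19, -0.61, 0, 0, 0]],
  ],
)

```text
time_s: 5.78
position: [498.8, -151.3, 16.6]
ee_rot: [0.91, 0.326, 0.241, -0.09]
contact_force: [1.2, -0.2, -0.2]
width: 85.4
finger_force: 0.0
```

>>> move_arm(
  increments=[
    [[0, 0, 0, 0, 0, 0, 0], [0, 0, 0, 0, 0, 0, 0], [0, 0, 0, 0, 0, 0, 0], [0, 0, 0, 0, 0, 0, 0], [0, 0, 0, 0, 0, 0, 0], [0, 0, 0, 0, 0, 0, 0], [0, 0, 0, 0, 0, 0, 0], [0, 0, 0, 0, 0, 0, 0]],
  ],
  force=60,
)

```text
time_s: 6.45
position: [499.0, -153.1, 17.9]
ee_rot: [0.91, 0.325, 0.243, -0.088]
contact_force: [-0.9, -1.5, 5.6]
width: 59.3
finger_force: 65.3
```

```bash
cat > plan.py <<'E'
from h import *; import kin
def plan(p2,R2,lift=0,n=None,opening=0,via=None):
    """joint-interpolated waypoints from now to pose (p2,R2); prints rows per call of <=12"""
    s=st(); q0=s["joint_pos"]; sols=kin.ik(p2,R2); print("sols",[x.round(2).tolist() for x in sols])
    q1=min(sols,key=lambda q:abs(q-q0).max()); 
    v=np.array([2.57,2.57,3.14,3.14,3.14,3.14])*.5/12
    n=n or int(np.ceil((abs(q1-q0)/v).max())); pts=[]
    for k in range(n+1):
        p,r=kin.fk(q0+(q1-q0)*k/n,kin.P0); r=r*kin.e([0,0,1],kin.OFF)
        p=p+np.array([0,0,lift*np.sin(np.pi*k/n)]); pts.append((p,r))
    print("n",n,"minz",min(p[2] for p,_ in pts))
    k=0
    while k<n:
        b=pts[k]; rows=[]
        for j in range(k+1,min(k+13,n+1)):
            sh=(pts[j][0]-b[0])/150; tu=(pts[j][1]*b[1].inv()).as_rotvec()/np.radians(120)
            if abs(sh).max()>1 or abs(tu).max()>1: break
            rows.append([opening]+np.r_[sh,tu].round(2).tolist()); last=j
        print(rows); k=last
E
python3 - <<'E'
from plan import *
s=env.state(); print("now",s["position"].round(1))
M=R.from_quat(s["ee_rot"]).as_matrix(); print(kin.fk(s["joint_pos"],kin.P0)[0].round(1),(kin.fk(s["joint_pos"],kin.P0)[1]*kin.e([0,0,1],kin.OFF)).as_matrix().round(2).tolist(),M.round(2).tolist())
F=kin.frame(0,30,-1)
p=np.array([660,-224,130])+19*F[:,2]
for pre in ([488,-150,150],):
    st()
E
```

```text
now [ 499.  -153.1   17.9]
[ 498.9 -153.    17.8] [[0.67, 0.63, 0.38], [0.55, -0.77, 0.32], [0.5, -0.0, -0.87]] [[0.67, 0.63, 0.38], [0.55, -0.77, 0.32], [0.5, -0.0, -0.87]]
t 6.45 p [ 499.  -153.1   17.9] x [0.671 0.549 0.499] y [ 0.634 -0.773 -0.003] z [ 0.384  0.318 -0.867] F [-0.9 -1.5  5.6] w 59.3 ff 65.3 q [-0.68  0.18  2.27  0.8   0.75 -0.41]
```

>>> move_arm(
  increments=[
    [[0, 0, 0, 0.1, 0, 0, 0], [0, 0, 0, 0.3, 0, 0, 0], [0, 0, 0, 0.5, 0, 0, 0], [0, 0, 0, 0.75, 0, 0, 0], [0, 0, 0, 1, 0, 0, 0], [0, 0, 0, 1, 0, 0, 0], [0, 0, 0, 1, 0, 0, 0]],
  ],
)

```text
time_s: 7.03
position: [498.8, -153.4, 169.2]
ee_rot: [0.91, 0.326, 0.243, -0.086]
contact_force: [-1.0, -1.0, -3.6]
width: 59.5
finger_force: 65.7
```

```bash
python3 - <<'E'
from plan import *
F=kin.frame(0,30,-1)
plan(np.array([640,-224,140])+19*F[:,2],F)
E
```

```text
t 7.03 p [ 498.8 -153.4  169.2] x [0.67  0.551 0.498] y [ 0.634 -0.773  0.001] z [ 0.386  0.315 -0.867] F [-1.  -1.  -3.6] w 59.5 ff 65.7 q [-0.68 -0.07  2.18  0.61  1.01 -0.13]
sols [[-0.62, 0.16, 2.34, 2.05, 0.6, 2.24]]
n 19 minz 130.49999999999994
[[0, 0.11, 0.06, 0.0, 0.05, 0.0, -0.07], [0, 0.21, 0.1, 0.01, 0.1, 0.01, -0.15], [0, 0.31, 0.13, 0.02, 0.15, 0.02, -0.22], [0, 0.41, 0.16, 0.03, 0.2, 0.03, -0.29], [0, 0.5, 0.17, 0.04, 0.25, 0.04, -0.36], [0, 0.59, 0.17, 0.05, 0.31, 0.05, -0.43], [0, 0.67, 0.16, 0.06, 0.37, 0.07, -0.5], [0, 0.74, 0.14, 0.06, 0.42, 0.09, -0.57], [0, 0.81, 0.12, 0.07, 0.49, 0.11, -0.63], [0, 0.87, 0.08, 0.06, 0.55, 0.13, -0.7], [0, 0.93, 0.04, 0.05, 0.61, 0.15, -0.76], [0, 0.97, -0.01, 0.04, 0.67, 0.18, -0.82]]
[[0, 0.04, -0.06, -0.02, 0.07, 0.01, -0.06], [0, 0.07, -0.12, -0.05, 0.14, 0.02, -0.13], [0, 0.09, -0.18, -0.08, 0.21, 0.03, -0.19], [0, 0.1, -0.25, -0.13, 0.28, 0.04, -0.25], [0, 0.1, -0.32, -0.18, 0.35, 0.05, -0.31], [0, 0.1, -0.39, -0.23, 0.42, 0.05, -0.37], [0, 0.08, -0.46, -0.29, 0.5, 0.06, -0.43]]
```

```bash
python3 - <<'E'
from plan import *
F=kin.frame(0,30,-1)
for x in (540,580): print(x,kin.ik(np.array([x,-224,200])+19*F[:,2],F))
plan(np.array([560,-224,200])+19*F[:,2],F,n=32)
E
```

```text
540 [array([-0.79348753, -0.13121617,  2.47141029,  1.67314841,  0.66944855,
        2.54120184])]
580 [array([-0.71611534, -0.06371381,  2.41222155,  1.74853697,  0.61579809,
        2.5145849 ])]
t 7.03 p [ 498.8 -153.4  169.2] x [0.67  0.551 0.498] y [ 0.634 -0.773  0.001] z [ 0.386  0.315 -0.867] F [-1.  -1.  -3.6] w 59.5 ff 65.7 q [-0.68 -0.07  2.18  0.61  1.01 -0.13]
sols [[-0.75, -0.1, 2.44, 1.71, 0.64, 2.53]]
n 32 minz 169.08827804098445
[[0, 0.04, 0.02, 0.01, 0.02, 0.0, -0.05], [0, 0.07, 0.04, 0.01, 0.05, 0.01, -0.09], [0, 0.11, 0.05, 0.02, 0.08, 0.01, -0.14], [0, 0.14, 0.06, 0.03, 0.1, 0.02, -0.18], [0, 0.18, 0.07, 0.04, 0.13, 0.02, -0.23], [0, 0.21, 0.08, 0.05, 0.16, 0.03, -0.27], [0, 0.24, 0.08, 0.06, 0.19, 0.04, -0.32], [0, 0.27, 0.08, 0.07, 0.22, 0.05, -0.36], [0, 0.3, 0.08, 0.08, 0.25, 0.05, -0.41], [0, 0.33, 0.08, 0.09, 0.28, 0.06, -0.45], [0, 0.36, 0.07, 0.1, 0.32, 0.07, -0.49], [0, 0.39, 0.06, 0.11, 0.35, 0.08, -0.53]]
[[0, 0.02, -0.01, 0.01, 0.03, 0.01, -0.04], [0, 0.05, -0.02, 0.02, 0.07, 0.01, -0.08], [0, 0.07, -0.04, 0.03, 0.1, 0.02, -0.12], [0, 0.09, -0.06, 0.04, 0.14, 0.02, -0.17], [0, 0.1, -0.07, 0.04, 0.18, 0.03, -0.21], [0, 0.12, -0.1, 0.05, 0.22, 0.03, -0.25], [0, 0.13, -0.12, 0.06, 0.25, 0.04, -0.29], [0, 0.15, -0.14, 0.06, 0.29, 0.05, -0.32], [0, 0.16, -0.17, 0.07, 0.33, 0.05, -0.36], [0, 0.17, -0.2, 0.07, 0.37, 0.06, -0.4], [0, 0.17, -0.23, 0.07, 0.41, 0.06, -0.44], [0, 0.18, -0.26, 0.07, 0.46, 0.07, -0.47]]
[[0, 0.0, -0.03, -0.0, 0.04, 0.0, -0.04], [0, 0.0, -0.06, -0.0, 0.08, 0.0, -0.08], [0, -0.0, -0.1, -0.0, 0.12, 0.0, -0.11], [0, -0.0, -0.13, -0.01, 0.17, 0.01, -0.15], [0, -0.01, -0.17, -0.01, 0.21, 0.01, -0.19], [0, -0.02, -0.2, -0.02, 0.25, 0.0, -0.22], [0, -0.03, -0.24, -0.03, 0.29, 0.0, -0.26], [0, -0.04, -0.28, -0.04, 0.34, 0.0, -0.29]]
```

```bash
python3 - <<'E'
from plan import *
for az in (-25,-15,0): 
  F=kin.frame(az,30,-1); print(az,[q.round(2) for q in kin.ik(np.array([600,-230,200])+19*F[:,2],F)])
F=kin.frame(-15,30,-1)
plan(np.array([600,-230,200])+19*F[:,2],F,n=36)
E
```

```text
-25 [array([-0.38, -0.09,  2.43,  3.34,  0.26,  1.41])]
-15 [array([-0.52, -0.08,  2.43,  2.38,  0.32,  2.18])]
0 [array([-0.69, -0.02,  2.37,  1.77,  0.6 ,  2.51])]
t 7.03 p [ 498.8 -153.4  169.2] x [0.67  0.551 0.498] y [ 0.634 -0.773  0.001] z [ 0.386  0.315 -0.867] F [-1.  -1.  -3.6] w 59.5 ff 65.7 q [-0.68 -0.07  2.18  0.61  1.01 -0.13]
sols [[-0.52, -0.08, 2.43, 2.38, 0.32, 2.18]]
n 36 minz 169.08827804098445
[[0, 0.08, 0.04, 0.02, 0.02, -0.0, -0.04], [0, 0.15, 0.07, 0.05, 0.05, -0.01, -0.08], [0, 0.23, 0.1, 0.07, 0.07, -0.01, -0.12], [0, 0.3, 0.12, 0.1, 0.1, -0.01, -0.16], [0, 0.37, 0.14, 0.13, 0.13, -0.01, -0.2], [0, 0.43, 0.15, 0.16, 0.15, -0.02, -0.24], [0, 0.49, 0.16, 0.19, 0.18, -0.02, -0.28], [0, 0.55, 0.17, 0.22, 0.21, -0.02, -0.32], [0, 0.61, 0.17, 0.25, 0.24, -0.01, -0.36], [0, 0.66, 0.17, 0.27, 0.27, -0.01, -0.4], [0, 0.71, 0.16, 0.3, 0.31, -0.01, -0.44], [0, 0.76, 0.16, 0.33, 0.34, -0.01, -0.47]]
[[0, 0.04, -0.01, 0.02, 0.03, 0.0, -0.04], [0, 0.08, -0.03, 0.05, 0.07, 0.0, -0.07], [0, 0.12, -0.05, 0.07, 0.1, 0.0, -0.11], [0, 0.15, -0.07, 0.09, 0.14, 0.0, -0.15], [0, 
[... 170 characters left out ...]
 -0.22, 0.14, 0.33, 0.0, -0.32], [0, 0.26, -0.25, 0.14, 0.37, 0.01, -0.35], [0, 0.26, -0.29, 0.14, 0.41, 0.01, -0.39], [0, 0.27, -0.32, 0.13, 0.45, 0.01, -0.42]]
[[0, -0.0, -0.04, -0.01, 0.04, -0.0, -0.03], [0, -0.01, -0.07, -0.02, 0.08, -0.0, -0.07], [0, -0.02, -0.11, -0.04, 0.12, -0.0, -0.1], [0, -0.03, -0.14, -0.05, 0.16, -0.01, -0.13], [0, -0.04, -0.18, -0.08, 0.2, -0.01, -0.17], [0, -0.06, -0.21, -0.1, 0.25, -0.01, -0.2], [0, -0.09, -0.24, -0.13, 0.29, -0.01, -0.23], [0, -0.11, -0.27, -0.16, 0.33, -0.02, -0.27], [0, -0.14, -0.3, -0.2, 0.37, -0.02, -0.3], [0, -0.17, -0.33, -0.23, 0.41, -0.03, -0.33], [0, -0.2, -0.35, -0.27, 0.45, -0.03, -0.36], [0, -0.24, -0.37, -0.32, 0.5, -0.03, -0.4]]
```

>>> move_arm(
  increments=[
    [[0, 0.08, 0.04, 0.02, 0.02, 0, -0.04], [0, 0.15, 0.07, 0.05, 0.05, -0.01, -0.08], [0, 0.23, 0.1, 0.07, 0.07, -0.01, -0.12], [0, 0.3, 0.12, 0.1, 0.1, -0.01, -0.16], [0, 0.37, 0.14, 0.13, 0.13, -0.01, -0.2], [0, 0.43, 0.15, 0.16, 0.15, -0.02, -0.24], [0, 0.49, 0.16, 0.19, 0.18, -0.02, -0.28], [0, 0.55, 0.17, 0.22, 0.21, -0.02, -0.32], [0, 0.61, 0.17, 0.25, 0.24, -0.01, -0.36], [0, 0.66, 0.17, 0.27, 0.27, -0.01, -0.4], [0, 0.71, 0.16, 0.3, 0.31, -0.01, -0.44], [0, 0.76, 0.16, 0.33, 0.34, -0.01, -0.47]],
  ],
)

```text
time_s: 8.03
position: [609.7, -127.0, 211.6]
ee_rot: [0.865, -0.237, 0.355, -0.265]
contact_force: [-0.5, -0.0, -1.8]
width: 59.5
finger_force: 65.5
```

>>> move_arm(
  increments=[
    [[0, 0.04, -0.01, 0.02, 0.03, 0, -0.04], [0, 0.08, -0.03, 0.05, 0.07, 0, -0.07], [0, 0.12, -0.05, 0.07, 0.1, 0, -0.11], [0, 0.15, -0.07, 0.09, 0.14, 0, -0.15], [0, 0.18, -0.1, 0.1, 0.18, 0, -0.18], [0, 0.2, -0.12, 0.12, 0.22, 0, -0.22], [0, 0.22, -0.15, 0.13, 0.25, 0, -0.25], [0, 0.24, -0.18, 0.13, 0.29, 0, -0.29], [0, 0.25, -0.22, 0.14, 0.33, 0, -0.32], [0, 0.26, -0.25, 0.14, 0.37, 0.01, -0.35], [0, 0.26, -0.29, 0.14, 0.41, 0.01, -0.39], [0, 0.27, -0.32, 0.13, 0.45, 0.01, -0.42]],
  ],
)

```text
time_s: 9.03
position: [650.1, -175.6, 231.3]
ee_rot: [-0.481, 0.704, -0.281, 0.441]
contact_force: [0.2, -0.0, -2.3]
width: 59.5
finger_force: 65.5
```

```bash
python3 - <<'E'
from plan import *
F=kin.frame(-15,30,-1)
plan(np.array([600,-230,190])+19*F[:,2],F,n=12)
E
```

```text
t 9.03 p [ 650.1 -175.6  231.3] x [-0.148 -0.925 -0.351] y [-0.43   0.38  -0.819] z [ 0.891  0.029 -0.454] F [ 0.2 -0.  -2.3] w 59.5 ff 65.5 q [-0.56 -0.08  2.36  1.85  0.55  1.35]
sols [[-0.52, -0.06, 2.44, 2.43, 0.34, 2.12]]
n 12 minz 180.4999999999998
[[0, -0.0, -0.04, -0.01, 0.04, -0.0, -0.03], [0, -0.01, -0.08, -0.03, 0.08, -0.0, -0.07], [0, -0.02, -0.11, -0.04, 0.12, -0.0, -0.1], [0, -0.03, -0.15, -0.07, 0.16, -0.01, -0.13], [0, -0.04, -0.19, -0.09, 0.21, -0.01, -0.16], [0, -0.06, -0.22, -0.12, 0.25, -0.01, -0.2], [0, -0.08, -0.25, -0.15, 0.29, -0.01, -0.23], [0, -0.11, -0.28, -0.18, 0.33, -0.02, -0.26], [0, -0.13, -0.31, -0.22, 0.37, -0.02, -0.3], [0, -0.16, -0.34, -0.25, 0.41, -0.03, -0.33], [0, -0.19, -0.37, -0.29, 0.46, -0.03, -0.36], [0, -0.23, -0.39, -0.34, 0.5, -0.03, -0.39]]
```

>>> move_arm(
  increments=[
    [[0, 0, -0.04, -0.01, 0.04, 0, -0.03], [0, -0.01, -0.08, -0.03, 0.08, 0, -0.07], [0, -0.02, -0.11, -0.04, 0.12, 0, -0.1], [0, -0.03, -0.15, -0.07, 0.16, -0.01, -0.13], [0, -0.04, -0.19, -0.09, 0.21, -0.01, -0.16], [0, -0.06, -0.22, -0.12, 0.25, -0.01, -0.2], [0, -0.08, -0.25, -0.15, 0.29, -0.01, -0.23], [0, -0.11, -0.28, -0.18, 0.33, -0.02, -0.26], [0, -0.13, -0.31, -0.22, 0.37, -0.02, -0.3], [0, -0.16, -0.34, -0.25, 0.41, -0.03, -0.33], [0, -0.19, -0.37, -0.29, 0.46, -0.03, -0.36], [0, -0.23, -0.39, -0.34, 0.5, -0.03, -0.39]],
  ],
)

```text
time_s: 10.03
position: [614.8, -233.5, 179.2]
ee_rot: [0.112, 0.86, -0.062, 0.493]
contact_force: [-0.5, 0.8, -2.4]
width: 59.1
finger_force: 68.0
```

```bash
cat >> plan.py <<'E'
def lin(p2,R2,n=8,opening=0):
    s=st(); M=R.from_quat(s["ee_rot"]); d=(np.asarray(p2)-s["position"])/150; t=(R.from_matrix(R2)*M.inv()).as_rotvec()/np.radians(120)
    print("total",np.r_[d,t].round(3)); print("end sols",[x.round(2).tolist() for x in kin.ik(p2,R2)])
E
python3 - <<'E'
from plan import *
F=kin.frame(0,30,-1)
lin(np.array([654,-226,110])+19*F[:,2],F)
f,K,T=cap("top"); cv2.imwrite("pics/t2.png",cv2.resize(f[60:260,100:500],(800,400)))
E
```

```text
t 10.03 p [ 614.8 -233.5  179.2] x [-0.488  0.131 -0.863] y [0.253 0.967 0.004] z [ 0.835 -0.216 -0.506] F [-0.5  0.8 -2.4] w 59.1 ff 68.0 q [-0.52 -0.06  2.44  2.39  0.34  2.16]
total [ 0.371  0.05  -0.525 -0.002 -0.003  0.122]
end sols [[-0.61, 0.24, 2.32, 2.15, 0.63, 2.13]]
```

View pics/t2.png

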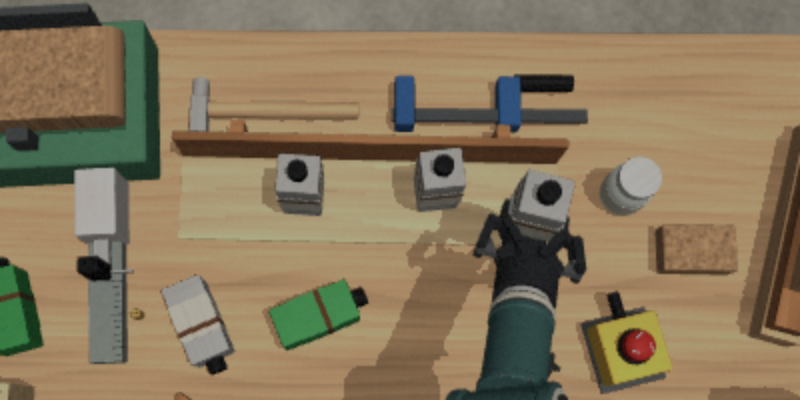

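Top crop: tin B is held upright (cap at (549,193)) near the right gap of the row. Tin A is unmoved at (197,320).

>>> move_arm(
  increments=[
    [[0, 0.1, 0.01, -0.1, 0, 0, 0.03], [0, 0.2, 0.03, -0.2, 0, 0, 0.06], [0, 0.3, 0.05, -0.3, 0, 0, 0.09], [0, 0.37, 0.05, -0.45, 0, 0, 0.12], [0, 0.37, 0.05, -0.52, 0, 0, 0.12], [0, 0.37, 0.05, -0.52, 0, 0, 0.12], [0, 0.37, 0.05, -0.52, 0, 0, 0.12]],
  ],
)

```text
time_s: 10.67
position: [670.9, -225.8, 102.0]
ee_rot: [0.0, 0.867, 0.0, 0.498]
contact_force: [0.1, -0.4, -2.1]
width: 59.5
finger_force: 67.8
```

```bash
python3 - <<'E'
from plan import *
F=kin.frame(0,30,-1)
s=env.state(); z=R.from_quat(s["ee_rot"]).as_matrix()[:,2]; print("grasp",(s["position"]-19*z).round(1))
lin(np.array([658,-226,63])+19*F[:,2],F)
f,K,T=cap("scene"); np.savez("s3.npz",f=f,K=K,T=T)
for p in ([664,-226,54],[664,-226,174],[664,-226,194]): print(proj(p,K,T).round(0))
cv2.imwrite("pics/s3.png",cv2.resize(f[130:330,100:366],(798,600)))
E
```

```text
grasp [ 654.5 -225.8  111.6]
t 10.67 p [ 670.9 -225.8  102. ] x [-0.504  0.001 -0.864] y [0. 1. 0.] z [ 0.864 -0.    -0.504] F [ 0.1 -0.4 -2.1] w 59.5 ff 67.8 q [-0.6   0.24  2.32  2.14  0.62  2.14]
total [ 0.023 -0.001 -0.324 -0.    -0.002  0.   ]
end sols [[-0.6, 0.36, 2.31, 2.26, 0.69, 1.99]]
[188. 250.]
[181. 214.]
[179. 208.]
```

View pics/s3.png

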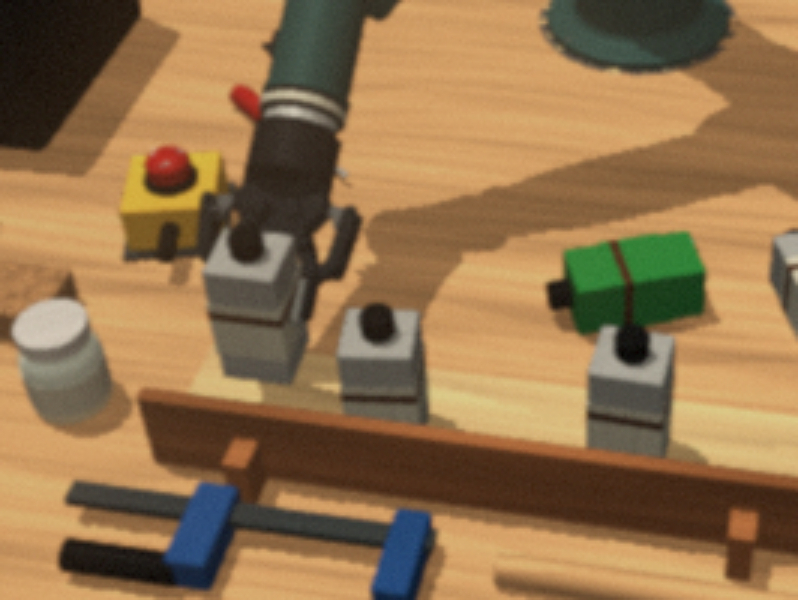

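>>> move_arm(
  increments=[
    [[0, 0.01, 0, -0.08, 0, 0, 0], [0, 0.02, 0, -0.16, 0, 0, 0], [0, 0.02, 0, -0.24, 0, 0, 0], [0, 0.02, 0, -0.3, 0, 0, 0], [0, 0.02, 0, -0.32, 0, 0, 0], [0, 0.02, 0, -0.33, 0, 0, 0], [0, 0.02, 0, -0.335, 0, 0, 0], [0, 0.02, 0, -0.335, 0, 0, 0]],
  ],
)

```text
time_s: 11.38
position: [676.2, -226.6, 56.3]
ee_rot: [-0.001, 0.866, -0.001, 0.501]
contact_force: [-0.4, -0.9, -3.0]
width: 59.2
finger_force: 67.9
```

>>> move_arm(
  increments=[
    [[0, 0, 0, 0, 0, 0, 0], [0, 0, 0, 0, 0, 0, 0], [0, 0, 0, 0, 0, 0, 0]],
  ],
)

```text
time_s: 11.63
position: [676.0, -226.6, 55.8]
ee_rot: [-0.0, 0.866, -0.001, 0.501]
contact_force: [-0.0, 0.1, -3.1]
width: 59.2
finger_force: 67.9
```

>>> move_arm(
  increments=[
    [[0, 0, 0, -0.01, 0, 0, 0], [0, 0, 0, -0.02, 0, 0, 0], [0, 0, 0, -0.02, 0, 0, 0], [0, 0, 0, -0.02, 0, 0, 0]],
  ],
)

```text
time_s: 11.97
position: [675.7, -226.5, 51.9]
ee_rot: [-0.0, 0.866, -0.001, 0.5]
contact_force: [-0.3, 0.9, -1.0]
width: 59.4
finger_force: 68.0
```

Contact is beginning: the vertical force fell from -3.1 to -1.0. A touch further, then release.

>>> move_arm(
  increments=[
    [[0, 0, 0, -0.007, 0, 0, 0], [0, 0, 0, -0.013, 0, 0, 0], [0, 0, 0, -0.013, 0, 0, 0]],
  ],
)

```text
time_s: 12.22
position: [676.6, -226.6, 51.8]
ee_rot: [-0.0, 0.865, -0.001, 0.502]
contact_force: [-2.9, 0.4, 5.2]
width: 59.6
finger_force: 68.8
```

>>> move_arm(
  increments=[
    [[0.1, 0, 0, 0, 0, 0, 0], [0.6, 0, 0, 0, 0, 0, 0], [0.85, 0, 0, 0, 0, 0, 0], [0.85, 0, 0, 0, 0, 0, 0], [0.85, 0, 0, 0, 0, 0, 0], [0.85, 0, 0, 0, 0, 0, 0]],
  ],
)

```text
time_s: 12.72
position: [675.8, -226.5, 50.0]
ee_rot: [-0.0, 0.866, -0.001, 0.5]
contact_force: [0.9, -0.4, 0.6]
width: 72.3
finger_force: 0.0
```

>>> move_arm(
  increments=[
    [[0.85, -0.1, 0, 0.058, 0, 0, 0], [0.85, -0.25, 0, 0.145, 0, 0, 0], [0.85, -0.45, 0, 0.26, 0, 0, 0], [0.85, -0.69, 0, 0.4, 0, 0, 0], [0.85, -0.8, 0, 0.46, 0, 0, 0], [0.85, -0.8, 0, 0.7, 0, 0, 0], [0.85, -0.8, 0, 0.9, 0, 0, 0], [0.85, -0.8, 0, 1, 0, 0, 0], [0.85, -0.8, 0, 1, 0, 0, 0]],
  ],
)

```text
time_s: 13.47
position: [557.8, -228.2, 202.0]
ee_rot: [-0.003, 0.863, -0.005, 0.505]
contact_force: [0.2, -0.2, 0.8]
width: 72.5
finger_force: 0.0
```

```bash
python3 - <<'E'
from plan import *
s=st()
f,K,T=cap("top"); np.savez("t4.npz",f=f,K=K,T=T)
h=cv2.cvtColor(f,cv2.COLOR_BGR2HSV)
m=((h[...,1]<45)&(h[...,2]>110)).astype(np.uint8)
n,l,stt,c=cv2.connectedComponentsWithStats(m)
for i in range(1,n):
    if 150<stt[i,4]<700 and c[i][1]>120: print(stt[i].tolist(),onz(*c[i],56,K,T).round(0)[:2],onz(*c[i],120,K,T).round(0)[:2])
cv2.imwrite("pics/t4.png",cv2.resize(f[60:260,100:500],(800,400),interpolation=cv2.INTER_CUBIC))
for al in (10,15,20,25):
  for off in (-20,0,20):
    F=kin.frame(24.7+0,90-al,1); 
    p=np.array([474,232,34.])+19*F[:,2]
    if off==0: print(al,[q.round(2) for q in kin.ik(p,F)],[q.round(2) for q in kin.ik(p-100*F[:,2],F)],[q.round(2) for q in kin.ik(p+[0,0,150],F)])
    G=kin.frame(off,al,-1); pl=np.array([658,192,63.])+19*G[:,2]
    print("   pl",off,[q.round(2) for q in kin.ik(pl,G)],[q.round(2) for q in kin.ik(pl+[-80,0,130],G)])
E
```

```text
t 13.47 p [ 557.8 -228.2  202. ] x [-0.49  -0.01  -0.872] y [-0.     1.    -0.011] z [ 0.872 -0.005 -0.49 ] F [ 0.2 -0.2  0.8] w 72.5 ff 0.0 q [-0.8  -0.15  2.46  1.66  0.67  2.55]
[310, 134, 23, 21, 287] [ 702. -124.] [ 681. -117.]
[238, 137, 22, 20, 289] [693.  89.] [672.  84.]
[406, 138, 25, 27, 433] [ 687. -411.] [ 667. -388.]
[350, 140, 22, 20, 278] [ 685. -241.] [ 665. -227.]
[137, 144, 21, 34, 689] [649. 388.] [631. 366.]
[181, 198, 27, 28, 471] [499. 244.] [489. 230.]
[144, 201, 17, 40, 607] [472. 364.] [464. 344.]
[190, 221, 24, 21, 298] [441. 218.] [435. 206.]
[0, 222, 30, 25, 628] [426. 758.] [420. 716.]
[395, 280, 31, 41, 256] [ 245. -362.] [ 249. -342.]
[249, 401, 44, 19, 166] [-31.  19.] [-11.  18.]
   pl -20 [array([0.65, 0.64, 2.21, 4.21, 1.25, 1.31])] [array([0.77, 0.26, 2.37, 4.4 , 1.2 , 1.08])]
10 [array([0.41, 0.14, 2.22, 0.01, 0.61, 1.54])] [array([ 0.4 , -0.05,  2.19,  0.01,  0.83,  1.54])] [array([ 0.41, -0.07,  2.1 ,  0.01,  0.93,  1.54])]
   pl 0 [array([0.46, 0.59, 2.37, 3.62, 1.23, 1.49])] [array([0.57, 0.14, 2.55, 3.81, 1.02, 1.29])]
   pl 20 [array([0.16,
[... 506 characters left out ...]
1.52])] [array([ 0.4 , -0.17,  2.34,  0.02,  0.63,  1.53])] [array([ 0.4 , -0.17,  2.22,  0.01,  0.74,  1.53])]
   pl 0 [array([0.44, 0.45, 2.38, 3.66, 0.94, 1.4 ])] [array([ 0.54, -0.01,  2.52,  3.97,  0.72,  1.09])]
   pl 20 [array([0.16, 0.43, 2.42, 2.93, 0.93, 1.64])] []
   pl -20 [array([0.61, 0.46, 2.22, 4.35, 0.91, 1.09])] []
25 [array([0.4 , 0.04, 2.39, 0.05, 0.27, 1.49])] [array([ 0.4 , -0.23,  2.41,  0.03,  0.52,  1.51])] [array([ 0.4 , -0.22,  2.28,  0.02,  0.64,  1.52])]
   pl 0 [array([0.43, 0.39, 2.36, 3.7 , 0.79, 1.35])] [array([ 0.53, -0.06,  2.49,  4.1 ,  0.59,  0.94])]
   pl 20 [array([0.17, 0.37, 2.4 , 2.91, 0.77, 1.66])] [array([ 0.21, -0.12,  2.54,  2.84,  0.43,  1.78])]
```

View pics/t4.png

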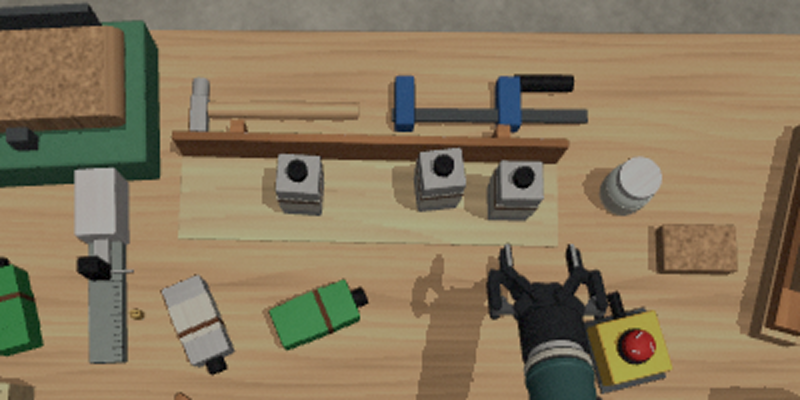

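Top crop: tin B stands in the right gap (523,178), everything else unmoved. On to tin A.

```bash
python3 - <<'E'
from plan import *
F=kin.frame(24.7,70,1)
plan(np.array([478.4,234,34])-111*F[:,2],F,opening=1,lift=40,n=26)
E
```

```text
t 13.52 p [ 556.9 -227.4  199.1] x [-0.493 -0.005 -0.87 ] y [ 0.001  1.    -0.007] z [ 0.87  -0.004 -0.493] F [-0.2 -0.2 -1.2] w 72.2 ff 0.0 q [-0.8  -0.14  2.47  1.66  0.67  2.55]
sols [[0.4, -0.22, 2.32, 0.02, 0.7, 1.53]]
n 26 minz 138.3058809072357
[[1, 0.04, 0.21, 0.0, -0.03, 0.01, 0.05], [1, 0.07, 0.41, -0.0, -0.07, 0.02, 0.1], [1, 0.08, 0.6, -0.0, -0.11, 0.03, 0.16], [1, 0.08, 0.79, -0.01, -0.14, 0.04, 0.21], [1, 0.07, 0.97, -0.01, -0.18, 0.04, 0.26]]
[[1, -0.02, 0.17, -0.01, -0.04, 0.0, 0.05], [1, -0.05, 0.34, -0.02, -0.07, 0.01, 0.11], [1, -0.09, 0.49, -0.03, -0.11, 0.01, 0.16], [1, -0.13, 0.64, -0.05, -0.14, 0.0, 0.22], [1, -0.18, 0.78, -0.07, -0.18, 0.0, 0.27], [1, -0.23, 0.9, -0.09, -0.21, -0.0, 0.32]]
[[1, -0.05, 0.12, -0.02, -0.03, -0.0, 0.06], [1, -0.11, 0.22, -0.04, -0.07, -0.01, 0.11], [1, -0.17, 0.32, -0.07, -0.1, -0.02, 0.17], [1, -0.22, 0.41, -0.09, -0.13, -0.03, 0.22], [1, -0.27, 0.49, -0.12, -0.16, -0.03, 0.28], [1, -0.33, 0.57, -0.15, -0.2, -0.04, 0.33], [1, -0.37, 0.64, -0.17, -0.23, -0.06, 0.39], [1, -0.42, 0.7, -0.2, -0.26, -0.07, 0.44], [1, -0.46, 0.76, -0.22, -0.29, -0.08, 0.5], [1, -0.49, 0.82, -0.24, -0.32, -0.09, 0.55], [1, -0.52, 0.87, -0.26, -0.36, -0.11, 0.6], [1, -0.54, 0.93, -0.28, -0.39, -0.12, 0.66]]
[[1, -0.02, 0.05, -0.01, -0.03, -0.01, 0.06], [1, -0.04, 0.11, -0.02, -0.06, -0.03, 0.11], [1, -0.05, 0.17, -0.03, -0.09, -0.05, 0.17]]
```

>>> move_arm(
  increments=[
    [[1, 0.04, 0.21, 0, -0.03, 0.01, 0.05], [1, 0.07, 0.41, 0, -0.07, 0.02, 0.1], [1, 0.08, 0.6, 0, -0.11, 0.03, 0.16], [1, 0.08, 0.79, -0.01, -0.14, 0.04, 0.21], [1, 0.07, 0.97, -0.01, -0.18, 0.04, 0.26]],
  ],
)

```text
time_s: 13.93
position: [566.0, -79.3, 192.6]
ee_rot: [-0.305, 0.843, -0.023, 0.442]
contact_force: [0.3, 1.1, 0.5]
width: 85.1
finger_force: 0.0
```

>>> move_arm(
  increments=[
    [[1, -0.02, 0.17, -0.01, -0.04, 0, 0.05], [1, -0.05, 0.34, -0.02, -0.07, 0.01, 0.11], [1, -0.09, 0.49, -0.03, -0.11, 0.01, 0.16], [1, -0.13, 0.64, -0.05, -0.14, 0, 0.22], [1, -0.18, 0.78, -0.07, -0.18, 0, 0.27], [1, -0.23, 0.9, -0.09, -0.21, 0, 0.32]],
  ],
)

```text
time_s: 14.43
position: [530.1, 55.8, 178.2]
ee_rot: [-0.63, 0.687, -0.054, 0.358]
contact_force: [-0.9, 0.5, -0.9]
width: 85.8
finger_force: 0.0
```

>>> move_arm(
  increments=[
    [[1, -0.05, 0.12, -0.02, -0.03, 0, 0.06], [1, -0.11, 0.22, -0.04, -0.07, -0.01, 0.11], [1, -0.17, 0.32, -0.07, -0.1, -0.02, 0.17], [1, -0.22, 0.41, -0.09, -0.13, -0.03, 0.22], [1, -0.27, 0.49, -0.12, -0.16, -0.03, 0.28], [1, -0.33, 0.57, -0.15, -0.2, -0.04, 0.33], [1, -0.37, 0.64, -0.17, -0.23, -0.06, 0.39], [1, -0.42, 0.7, -0.2, -0.26, -0.07, 0.44], [1, -0.46, 0.76, -0.22, -0.29, -0.08, 0.5], [1, -0.49, 0.82, -0.24, -0.32, -0.09, 0.55], [1, -0.52, 0.87, -0.26, -0.36, -0.11, 0.6], [1, -0.54, 0.93, -0.28, -0.39, -0.12, 0.66]],
  ],
)

```text
time_s: 15.43
position: [448.9, 193.7, 136.4]
ee_rot: [0.976, -0.083, 0.131, -0.151]
contact_force: [-0.2, 0.2, -0.1]
width: 85.4
finger_force: 0.0
```

```bash
python3 - <<'E'
from plan import *
F=kin.frame(24.7,70,1)
lin(np.array([478.4,234,34])-111*F[:,2],F)
f,K,T=cap("wrist"); np.savez("w5.npz",f=f,K=K,T=T)
h=np.radians(24.7); a=np.array([np.cos(h),np.sin(h)]); n=np.array([-a[1],a[0]]); c=np.array([473.9,231.9])
for sa in (1,-1): print(sa,[proj([*(c+sa*60*a+sn*30*n),56],K,T).round(0).tolist() for sn in (1,-1)])
cv2.imwrite("pics/w5.png",f)
E
```

```text
t 15.43 p [448.9 193.7 136.4] x [ 0.952 -0.201  0.231] y [-0.122 -0.941 -0.316] z [ 0.281  0.273 -0.92 ] F [-0.2  0.2 -0.1] w 85.4 ff 0.0 q [ 0.21 -0.24  2.35  0.33  0.71  1.73]
total [-0.033  0.163  0.013 -0.146 -0.072  0.257]
end sols [[0.4, -0.22, 2.32, 0.02, 0.7, 1.53]]
1 [[206.0, 174.0], [258.0, 135.0]]
-1 [[273.0, 292.0], [333.0, 259.0]]
```

View pics/w5.png

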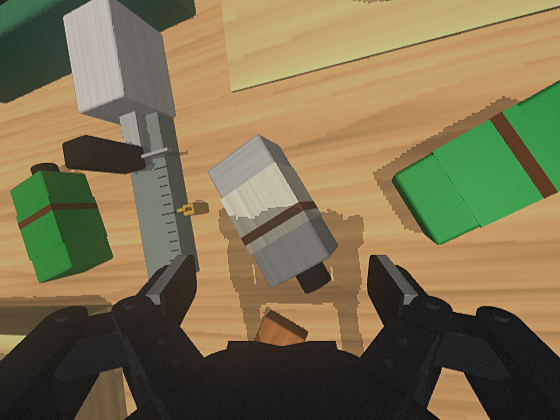

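Wrist view: tin A's top face corners (208,173), (260,135), (274,290) match the prediction within about 2 px. The finger path is clear of the mark at (185,210).

>>> move_arm(
  increments=[
    [[1, -0.01, 0.03, 0, -0.024, -0.012, 0.043], [1, -0.01, 0.06, 0, -0.048, -0.024, 0.086], [1, -0.02, 0.09, 0.01, -0.073, -0.036, 0.128], [1, -0.02, 0.12, 0.01, -0.097, -0.048, 0.17], [1, -0.03, 0.15, 0.01, -0.12, -0.06, 0.21], [1, -0.03, 0.16, 0.01, -0.146, -0.072, 0.257], [1, -0.03, 0.16, 0.01, -0.146, -0.072, 0.257], [1, -0.03, 0.16, 0.01, -0.146, -0.072, 0.257], [1, -0.03, 0.16, 0.01, -0.146, -0.072, 0.257]],
  ],
)

```text
time_s: 16.23
position: [446.0, 217.1, 139.7]
ee_rot: [0.963, 0.207, 0.17, -0.04]
contact_force: [0.0, 0.1, -0.1]
width: 85.5
finger_force: 0.0
```

```bash
python3 - <<'E'
from plan import *
F=kin.frame(24.7,70,1)
lin(np.array([478.4,234,34])+19*F[:,2],F)
f,K,T=cap("wrist"); np.savez("w6.npz",f=f,K=K,T=T)
h=np.radians(24.7); a=np.array([np.cos(h),np.sin(h)]); n=np.array([-a[1],a[0]]); c=np.array([473.9,231.9])
for sa in (1,-1): print(sa,[proj([*(c+sa*60*a+sn*30*n),56],K,T).round(0).tolist() for sn in (1,-1)])
g=cv2.cvtColor(f,cv2.COLOR_BGR2HSV); m=((g[...,1]<50)&(g[...,2]>90)).astype(np.uint8)
nn,l,s,cc=cv2.connectedComponentsWithStats(m)
for i in range(1,nn):
    if s[i,4]>300: print(s[i],cc[i].round(0))
E
```

```text
t 16.23 p [446.  217.1 139.7] x [0.856 0.385 0.344] y [ 0.412 -0.911 -0.007] z [ 0.311  0.148 -0.939] F [ 0.   0.1 -0.1] w 85.5 ff 0.0 q [ 0.39 -0.22  2.32  0.03  0.7   1.52]
total [ 0.256  0.131 -0.824 -0.004 -0.     0.003]
end sols [[0.4, 0.08, 2.33, 0.03, 0.39, 1.52]]
1 [[244.0, 140.0], [314.0, 140.0]]
-1 [[243.0, 284.0], [316.0, 283.0]]
[ 155    0   98   92 4159] [205.  31.]
[ 100   82   99  135 6399] [148. 148.]
[ 243  139   73   79 5619] [279. 178.]
[ 243  228   73   52 3680] [279. 253.]
```

>>> move_arm(
  increments=[
    [[1, 0.05, 0.025, -0.16, 0, 0, 0], [1, 0.1, 0.05, -0.33, 0, 0, 0], [1, 0.15, 0.08, -0.5, 0, 0, 0], [1, 0.2, 0.1, -0.65, 0, 0, 0], [1, 0.24, 0.12, -0.77, 0, 0, 0], [1, 0.255, 0.13, -0.82, 0, 0, 0], [1, 0.255, 0.13, -0.82, 0, 0, 0], [1, 0.255, 0.13, -0.82, 0, 0, 0]],
  ],
)

```text
time_s: 16.95
position: [485.0, 236.5, 17.9]
ee_rot: [0.962, 0.208, 0.171, -0.04]
contact_force: [-0.5, -0.5, -0.3]
width: 85.7
finger_force: 0.0
```

>>> move_arm(
  increments=[
    [[0, 0, 0, 0, 0, 0, 0], [0, 0, 0, 0, 0, 0, 0], [0, 0, 0, 0, 0, 0, 0], [0, 0, 0, 0, 0, 0, 0], [0, 0, 0, 0, 0, 0, 0], [0, 0, 0, 0, 0, 0, 0], [0, 0, 0, 0, 0, 0, 0], [0, 0, 0, 0, 0, 0, 0]],
  ],
  force=60,
)

```text
time_s: 17.62
position: [486.0, 237.3, 20.0]
ee_rot: [0.962, 0.208, 0.173, -0.04]
contact_force: [-2.2, -2.5, 7.6]
width: 59.2
finger_force: 65.5
```

```bash
python3 - <<'E'
from plan import *
s=st(); z=R.from_quat(s["ee_rot"]).as_matrix()[:,2]; g=s["position"]-19*z; print("grasp",g.round(1),"axial",60-(g[:2]-[473.9,231.9])@[.909,.418])
E
```

```text
t 17.62 p [486.  237.3  20. ] x [0.853 0.387 0.35 ] y [ 0.415 -0.91  -0.005] z [ 0.316  0.149 -0.937] F [-2.2 -2.5  7.6] w 59.2 ff 65.5 q [0.4  0.07 2.33 0.04 0.39 1.51]
grasp [480.  234.5  37.8] axial 53.36077341031263
```

>>> move_arm(
  increments=[
    [[0, 0, 0, 0.1, 0, 0, 0], [0, 0, 0, 0.3, 0, 0, 0], [0, 0, 0, 0.5, 0, 0, 0], [0, 0, 0, 0.75, 0, 0, 0], [0, 0, 0, 1, 0, 0, 0], [0, 0, 0, 1, 0, 0, 0], [0, 0, 0, 1, 0, 0, 0]],
  ],
)

```text
time_s: 18.2
position: [486.7, 237.7, 172.2]
ee_rot: [0.961, 0.209, 0.175, -0.04]
contact_force: [-0.6, 0.4, -4.5]
width: 59.2
finger_force: 66.1
```

```bash
python3 - <<'E'
from plan import *
G=kin.frame(0,20,-1)
for d in ([-70,0,140],[-50,0,140],[-40,0,120]): print([q.round(2) for q in kin.ik(np.array([658,193,63.])+d+19*G[:,2],G)])
plan(np.array([605,193,190.])+19*G[:,2],G,n=36)
E
```

```text
[array([ 0.53, -0.01,  2.5 ,  3.98,  0.7 ,  1.07])]
[array([0.5 , 0.02, 2.46, 3.94, 0.68, 1.08])]
[array([0.49, 0.08, 2.45, 3.88, 0.72, 1.15])]
t 18.2 p [486.7 237.7 172.2] x [0.852 0.387 0.353] y [ 0.415 -0.91  -0.005] z [ 0.32   0.151 -0.936] F [-0.6  0.4 -4.5] w 59.2 ff 66.1 q [ 0.4  -0.17  2.21  0.02  0.74  1.53]
sols [[0.51, 0.05, 2.47, 3.91, 0.71, 1.12]]
n 36 minz 161.48005301421108
[[0, -0.09, 0.15, -0.04, 0.04, 0.02, -0.02], [0, -0.18, 0.31, -0.06, 0.08, 0.04, -0.04], [0, -0.25, 0.46, -0.07, 0.11, 0.07, -0.05], [0, -0.32, 0.61, -0.06, 0.15, 0.09, -0.07], [0, -0.38, 0.76, -0.04, 0.19, 0.11, -0.09], [0, -0.42, 0.9, -0.01, 0.23, 0.13, -0.11]]
[[0, -0.03, 0.13, 0.04, 0.04, 0.02, -0.02], [0, -0.05, 0.26, 0.1, 0.07, 0.04, -0.04], [0, -0.06, 0.38, 0.16, 0.11, 0.06, -0.07], [0, -0.05, 0.48, 0.23, 0.14, 0.08, -0.09], [0, -0.03, 0.57, 0.3, 0.18, 0.1, -0.12], [0, -0.0, 0.66, 0.37, 0.21, 0.12, -0.14], [0, 0.04, 0.72, 0.45, 0.25, 0.13, -0.17], [0, 0.09, 0.78, 0.53, 0.28, 0.15, -0.2], [0, 0.16, 0.82, 0.6, 0.32, 0.17, -0.22], [0, 0.23, 0.84, 0.67, 0.35, 0.18, -0.25], [0, 0.31, 0.85, 0.74, 0.38, 0.2, -0.28], [0, 0.4, 0.84, 0.8, 0.41, 0.21, -0.32]]
[[0, 0.09, -0.02, 0.05, 0.03, 0.02, -0.03], [0, 0.19, -0.06, 0.1, 0.06, 0.04, -0.06], [0, 0.29, -0.11, 0.13, 0.09, 0.05, -0.1], [0, 0.38, -0.18, 0.15, 0.11, 0.07, -0.13], [0, 0.48, -0.26, 0.16, 0.14, 0.09, -0.16], [0, 0.57, -0.35, 0.16, 0.17, 0.11, -0.2], [0, 0.66, -0.45, 0.15, 0.19, 0.13, -0.23], [0, 0.74, -0.57, 0.13, 0.22, 0.14, -0.27], [0, 0.82, -0.7, 0.09, 0.24, 0.16, -0.31], [0, 0.88, -0.83, 0.04, 0.27, 0.18, -0.34], [0, 0.94, -0.97, -0.02, 0.29, 0.19, -0.38]]
[[0, 0.04, -0.15, -0.07, 0.02, 0.02, -0.04], [0, 0.07, -0.3, -0.15, 0.04, 0.04, -0.07], [0, 0.09, -0.45, -0.25, 0.06, 0.06, -0.11], [0, 0.09, -0.61, -0.35, 0.08, 0.08, -0.15], [0, 0.07, -0.76, -0.46, 0.1, 0.1, -0.19], [0, 0.04, -0.92, -0.57, 0.12, 0.12, -0.23]]
[[0, -0.05, -0.15, -0.12, 0.02, 0.02, -0.04]]
```

```bash
cat >> plan.py <<'E'
def slerp(g2,R2,sense=1,n=36,bump=0,opening=0,pr=True):
    "grasp point straight (with z bump), orientation about one axis"
    s=st(); M=R.from_quat(s["ee_rot"]); g0=s["position"]-19*M.as_matrix()[:,2]; rv=(R.from_matrix(R2)*M.inv()).as_rotvec(); a=np.linalg.norm(rv)
    if sense<0: rv=rv/a*(a-2*np.pi)
    pts=[];q=s["joint_pos"]; js=[]
    for k in range(n+1):
        r=R.from_rotvec(rv*k/n)*M; m=r.as_matrix(); p=g0+(np.array(g2)-g0)*k/n+[0,0,bump*np.sin(np.pi*k/n)]+19*m[:,2]
        S=kin.ik(p,m)
        if not S: print("no ik at",k); return
        qn=min(S,key=lambda x:abs(x-q).max()); js.append(abs(qn-q).max()); q=qn; pts.append((p,r))
        if k%6==0: print(k,p.round(0),q.round(2))
    print("angle",np.degrees(np.linalg.norm(rv)).round(0),"max joint step",max(js))
    k=0
    while pr and k<n:
        b=pts[k]; rows=[]
        for j in range(k+1,min(k+13,n+1)):
            sh=(pts[j][0]-b[0])/150; tu=(pts[j][1]*b[1].inv()).as_rotvec()/np.radians(120)
            if abs(sh).max()>1 or abs(tu).max()>1: break
            rows.append([opening]+np.r_[sh,tu].round(2).tolist()); last=j
        print(rows); k=last
E
python3 - <<'E'
from plan import *
G=kin.frame(0,20,-1)
for se in (1,-1): print("SENSE",se); slerp([600,200,205],G,se,bump=30,pr=(se==1))
E
```

```text
SENSE 1
t 18.2 p [486.7 237.7 172.2] x [0.852 0.387 0.353] y [ 0.415 -0.91  -0.005] z [ 0.32   0.151 -0.936] F [-0.6  0.4 -4.5] w 59.2 ff 66.1 q [ 0.4  -0.17  2.21  0.02  0.74  1.53]
0 [487. 238. 172.] [ 0.4  -0.17  2.21  0.02  0.74  1.53]
6 [508. 228. 190.] [ 0.52 -0.12  2.14 -0.31  0.83  1.45]
12 [530. 219. 205.] [ 0.62 -0.07  2.12 -0.62  0.89  1.33]
18 [552. 212. 214.] [ 0.7  -0.05  2.17 -0.93  0.89  1.19]
24 [575. 206. 215.] [ 0.72 -0.03  2.26 -1.28  0.84  1.08]
no ik at 25
SENSE -1
t 18.2 p [486.7 237.7 172.2] x [0.852 0.387 0.353] y [ 0.415 -0.91  -0.005] z [ 0.32   0.151 -0.936] F [-0.6  0.4 -4.5] w 59.2 ff 66.1 q [ 0.4  -0.17  2.21  0.02  0.74  1.53]
0 [487. 238. 172.] [ 0.4  -0.17  2.21  0.02  0.74  1.53]
6 [507. 236. 191.] [ 0.2  -0.2   2.25  0.5   0.7   1.49]
12 [529. 233. 208.] [ 0.06 -0.22  2.35  0.99  0.66  1.48]
18 [552. 228. 218.] [ 0.02 -0.22  2.46  1.56  0.59  1.45]
24 [576. 220. 219.] [ 0.12 -0.19  2.55  2.35  0.52  1.28]
no ik at 27
```

```bash
python3 - <<'E'
from plan import *
G=kin.frame(0,20,-1)
slerp([645,193,195],G,-1,bump=30,n=34)
E
```

```text
t 18.2 p [486.7 237.7 172.2] x [0.852 0.387 0.353] y [ 0.415 -0.91  -0.005] z [ 0.32   0.151 -0.936] F [-0.6  0.4 -4.5] w 59.2 ff 66.1 q [ 0.4  -0.17  2.21  0.02  0.74  1.53]
0 [487. 238. 172.] [ 0.4  -0.17  2.21  0.02  0.74  1.53]
6 [516. 235. 191.] [ 0.18 -0.18  2.25  0.54  0.69  1.48]
12 [548. 231. 206.] [ 0.04 -0.18  2.33  1.07  0.65  1.45]
18 [580. 223. 213.] [ 0.01 -0.15  2.44  1.71  0.59  1.39]
24 [613. 213. 211.] [ 0.14 -0.08  2.51  2.55  0.56  1.21]
30 [643. 201. 199.] [0.35 0.03 2.48 3.4  0.64 1.11]
angle 197.0 max joint step 0.1524027595123929
[[0, 0.03, -0.0, 0.02, 0.03, 0.01, -0.03], [0, 0.06, -0.01, 0.04, 0.07, 0.01, -0.07], [0, 0.1, -0.01, 0.06, 0.1, 0.02, -0.1], [0, 0.13, -0.01, 0.08, 0.14, 0.03, -0.13], [0, 0.16, -0.01, 0.1, 0.17, 0.04, -0.17], [0, 0.2, -0.02, 0.12, 0.2, 0.04, -0.2], [0, 0.23, -0.02, 0.14, 0.24, 0.05, -0.23], [0, 0.27, -0.03, 0.16, 0.27, 0.06, -0.27], [0, 0.3, -0.03, 0.18, 0.31, 0.07, -0.3], [0, 0.34, -0.04, 0.19, 0.34, 0.07, -0.34], [0, 0.37, -0.04, 0.21, 0.37, 0.08, -0.37], [0, 0.41, -0.05, 0.22, 0.41, 0.09, -0.4]]
[[0, 0.04, -0.01, 0.01, 0.03, 0.0
[... 209 characters left out ...]
0.04, -0.2], [0, 0.25, -0.06, 0.05, 0.24, 0.05, -0.23], [0, 0.29, -0.07, 0.05, 0.27, 0.06, -0.27], [0, 0.32, -0.08, 0.05, 0.31, 0.07, -0.3], [0, 0.36, -0.09, 0.05, 0.34, 0.07, -0.34], [0, 0.4, -0.1, 0.04, 0.37, 0.08, -0.37], [0, 0.43, -0.12, 0.03, 0.41, 0.09, -0.4]]
[[0, 0.04, -0.01, -0.01, 0.03, 0.01, -0.03], [0, 0.07, -0.03, -0.02, 0.07, 0.01, -0.07], [0, 0.1, -0.04, -0.03, 0.1, 0.02, -0.1], [0, 0.14, -0.05, -0.05, 0.14, 0.03, -0.13], [0, 0.17, -0.07, -0.06, 0.17, 0.04, -0.17], [0, 0.21, -0.08, -0.08, 0.2, 0.04, -0.2], [0, 0.24, -0.09, -0.09, 0.24, 0.05, -0.23], [0, 0.27, -0.11, -0.11, 0.27, 0.06, -0.27], [0, 0.3, -0.12, -0.13, 0.31, 0.07, -0.3], [0, 0.33, -0.13, -0.15, 0.34, 0.07, -0.34]]
```

>>> move_arm(
  increments=[
    [[0, 0.03, 0, 0.02, 0.03, 0.01, -0.03], [0, 0.06, -0.01, 0.04, 0.07, 0.01, -0.07], [0, 0.1, -0.01, 0.06, 0.1, 0.02, -0.1], [0, 0.13, -0.01, 0.08, 0.14, 0.03, -0.13], [0, 0.16, -0.01, 0.1, 0.17, 0.04, -0.17], [0, 0.2, -0.02, 0.12, 0.2, 0.04, -0.2], [0, 0.23, -0.02, 0.14, 0.24, 0.05, -0.23], [0, 0.27, -0.03, 0.16, 0.27, 0.06, -0.27], [0, 0.3, -0.03, 0.18, 0.31, 0.07, -0.3], [0, 0.34, -0.04, 0.19, 0.34, 0.07, -0.34], [0, 0.37, -0.04, 0.21, 0.37, 0.08, -0.37], [0, 0.41, -0.05, 0.22, 0.41, 0.09, -0.4]],
  ],
)

```text
time_s: 19.2
position: [544.8, 229.3, 198.7]
ee_rot: [0.871, -0.282, 0.154, -0.372]
contact_force: [-0.7, 0.0, -3.1]
width: 59.3
finger_force: 66.2
```

>>> move_arm(
  increments=[
    [[0, 0.04, -0.01, 0.01, 0.03, 0.01, -0.03], [0, 0.07, -0.01, 0.02, 0.07, 0.01, -0.07], [0, 0.11, -0.02, 0.03, 0.1, 0.02, -0.1], [0, 0.14, -0.03, 0.04, 0.14, 0.03, -0.13], [0, 0.18, -0.04, 0.05, 0.17, 0.04, -0.17], [0, 0.22, -0.05, 0.05, 0.2, 0.04, -0.2], [0, 0.25, -0.06, 0.05, 0.24, 0.05, -0.23], [0, 0.29, -0.07, 0.05, 0.27, 0.06, -0.27], [0, 0.32, -0.08, 0.05, 0.31, 0.07, -0.3], [0, 0.36, -0.09, 0.05, 0.34, 0.07, -0.34], [0, 0.4, -0.1, 0.04, 0.37, 0.08, -0.37], [0, 0.43, -0.12, 0.03, 0.41, 0.09, -0.4]],
  ],
)

```text
time_s: 20.2
position: [609.0, 210.8, 201.7]
ee_rot: [-0.468, 0.672, -0.083, 0.568]
contact_force: [0.0, 1.0, -2.5]
width: 59.4
finger_force: 66.3
```

```bash
python3 - <<'E'
from plan import *
G=kin.frame(0,20,-1)
slerp([645,193,180],G,1,n=11)
E
```

```text
t 20.2 p [609.  210.8 201.7] x [ 0.084 -0.723 -0.686] y [-0.535  0.548 -0.643] z [ 0.841  0.421 -0.34 ] F [ 0.   1.  -2.5] w 59.4 ff 66.3 q [ 0.12 -0.06  2.53  2.56  0.61  1.19]
0 [609. 211. 202.] [ 0.12 -0.06  2.53  2.56  0.61  1.19]
6 [639. 201. 187.] [0.32 0.05 2.5  3.31 0.68 1.13]
angle 58.0 max joint step 0.13444739682500817
[[0, 0.03, -0.01, -0.02, 0.03, 0.01, -0.03], [0, 0.07, -0.02, -0.03, 0.06, 0.01, -0.06], [0, 0.1, -0.03, -0.05, 0.09, 0.02, -0.09], [0, 0.13, -0.04, -0.06, 0.12, 0.03, -0.12], [0, 0.17, -0.05, -0.08, 0.15, 0.04, -0.15], [0, 0.2, -0.06, -0.1, 0.18, 0.04, -0.18], [0, 0.23, -0.07, -0.11, 0.21, 0.05, -0.21], [0, 0.26, -0.09, -0.13, 0.24, 0.06, -0.24], [0, 0.3, -0.1, -0.15, 0.27, 0.07, -0.27], [0, 0.33, -0.11, -0.17, 0.3, 0.07, -0.3], [0, 0.36, -0.12, -0.19, 0.34, 0.08, -0.33]]
```

>>> move_arm(
  increments=[
    [[0, 0.03, -0.01, -0.02, 0.03, 0.01, -0.03], [0, 0.07, -0.02, -0.03, 0.06, 0.01, -0.06], [0, 0.1, -0.03, -0.05, 0.09, 0.02, -0.09], [0, 0.13, -0.04, -0.06, 0.12, 0.03, -0.12], [0, 0.17, -0.05, -0.08, 0.15, 0.04, -0.15], [0, 0.2, -0.06, -0.1, 0.18, 0.04, -0.18], [0, 0.23, -0.07, -0.11, 0.21, 0.05, -0.21], [0, 0.26, -0.09, -0.13, 0.24, 0.06, -0.24], [0, 0.3, -0.1, -0.15, 0.27, 0.07, -0.27], [0, 0.33, -0.11, -0.17, 0.3, 0.07, -0.3], [0, 0.36, -0.12, -0.19, 0.34, 0.08, -0.33], [0, 0.36, -0.12, -0.19, 0.34, 0.08, -0.33]],
  ],
)

```text
time_s: 21.2
position: [663.6, 194.0, 173.2]
ee_rot: [-0.001, 0.818, 0.004, 0.576]
contact_force: [-0.7, 0.1, -2.7]
width: 59.3
finger_force: 66.2
```

```bash
python3 - <<'E'
from plan import *
G=kin.frame(0,20,-1)
lin(np.array([653,193,110])+19*G[:,2],G)
f,K,T=cap("scene"); cv2.imwrite("pics/s7.png",cv2.resize(f[150:340,250:490],(758,600)))
E
```

```text
t 21.2 p [663.6 194.  173.2] x [-0.337  0.002 -0.941] y [-0.006  1.     0.005] z [ 0.941  0.008 -0.337] F [-0.7  0.1 -2.7] w 59.3 ff 66.2 q [0.45 0.13 2.41 3.81 0.71 1.2 ]
total [ 0.049 -0.006 -0.465 -0.002  0.002 -0.003]
end sols [[0.45, 0.32, 2.4, 3.72, 0.85, 1.33]]
```

View pics/s7.png

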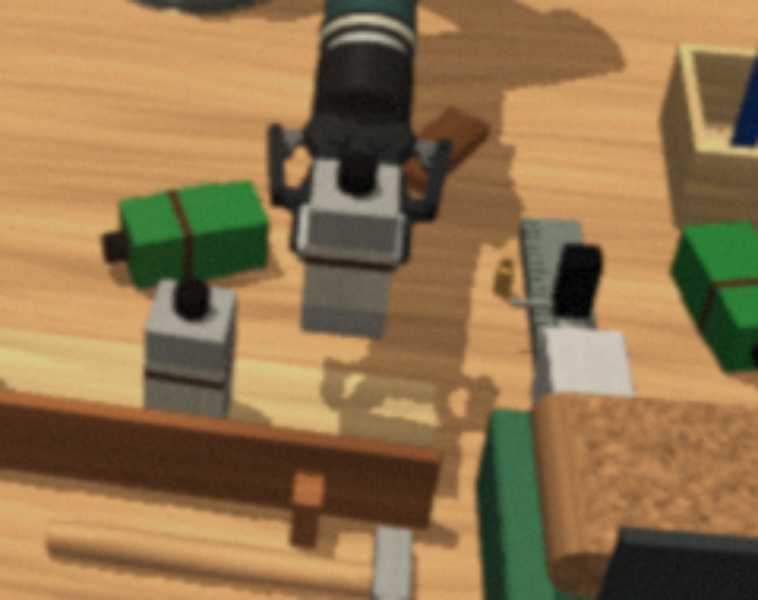

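>>> move_arm(
  increments=[
    [[0, 0.01, 0, -0.15, 0, 0, 0], [0, 0.03, 0, -0.3, 0, 0, 0], [0, 0.05, -0.006, -0.45, 0, 0, 0], [0, 0.06, -0.006, -0.6, 0, 0, 0], [0, 0.06, -0.006, -0.7, 0, 0, 0], [0, 0.06, -0.006, -0.74, 0, 0, 0], [0, 0.06, -0.006, -0.76, 0, 0, 0], [0, 0.06, -0.006, -0.77, 0, 0, 0], [0, 0.06, -0.006, -0.77, 0, 0, 0], [0, 0.06, -0.006, -0.77, 0, 0, 0]],
  ],
)

```text
time_s: 22.08
position: [674.6, 192.7, 63.0]
ee_rot: [-0.002, 0.815, 0.004, 0.579]
contact_force: [-0.2, 0.0, -2.8]
width: 59.3
finger_force: 66.3
```

>>> move_arm(
  increments=[
    [[0, 0, 0, -0.01, 0, 0, 0], [0, 0, 0, -0.02, 0, 0, 0], [0, 0, 0, -0.02, 0, 0, 0], [0, 0, 0, -0.02, 0, 0, 0]],
  ],
)

```text
time_s: 22.42
position: [674.2, 192.6, 59.0]
ee_rot: [-0.002, 0.815, 0.003, 0.579]
contact_force: [0.4, 0.1, -3.2]
width: 59.1
finger_force: 66.3
```

>>> move_arm(
  increments=[
    [[0, 0, 0, -0.015, 0, 0, 0], [0, 0, 0, -0.03, 0, 0, 0], [0, 0, 0, -0.03, 0, 0, 0], [0, 0, 0, -0.03, 0, 0, 0]],
  ],
)

```text
time_s: 22.75
position: [674.5, 192.7, 54.7]
ee_rot: [-0.002, 0.815, 0.003, 0.579]
contact_force: [-0.8, -0.1, -0.5]
width: 59.6
finger_force: 66.7
```

>>> move_arm(
  increments=[
    [[0, 0, 0, -0.01, 0, 0, 0], [0, 0, 0, -0.015, 0, 0, 0], [0, 0, 0, -0.015, 0, 0, 0]],
  ],
)

```text
time_s: 23.0
position: [675.0, 192.6, 54.7]
ee_rot: [-0.001, 0.814, 0.003, 0.581]
contact_force: [-6.8, -1.3, 8.9]
width: 59.1
finger_force: 67.6
```

Seated. Releasing and retreating along the tool axis (−0.94, 0, 0.34).

>>> move_arm(
  increments=[
    [[0.1, 0, 0, 0, 0, 0, 0], [0.6, 0, 0, 0.005, 0, 0, 0], [0.85, 0, 0, 0.005, 0, 0, 0], [0.85, 0, 0, 0.005, 0, 0, 0], [0.85, 0, 0, 0.005, 0, 0, 0], [0.85, 0, 0, 0.005, 0, 0, 0], [0.85, -0.1, 0, 0.04, 0, 0, 0], [0.85, -0.2, 0, 0.08, 0, 0, 0], [0.85, -0.3, 0, 0.11, 0, 0, 0], [0.85, -0.4, 0, 0.15, 0, 0, 0], [0.85, -0.4, 0, 0.15, 0, 0, 0]],
  ],
)

```text
time_s: 23.92
position: [611.6, 192.1, 73.7]
ee_rot: [-0.002, 0.816, 0.003, 0.578]
contact_force: [0.7, -0.5, -1.0]
width: 72.5
finger_force: 0.0
```

```bash
python3 - <<'E'
from plan import *
st()
# pull pre-grasp: tool down above pull, tool y along world y
for az in (0,):
  for f in (1,-1):
    F=kin.frame(0,90,f); print(f,[q.round(2) for q in kin.ik([545,371,180],F)])
    F=kin.frame(0,60,f); print(f,[q.round(2) for q in kin.ik([545,371,180],F)])
for f in (1,-1):
  F=kin.frame(0,89.9,f)
  plan(np.array([520,300,260]),F,opening=0.85,n=40) if f==1 else None
f,K,T=cap("top"); h=cv2.cvtColor(f,cv2.COLOR_BGR2HSV)
m=((h[...,1]<45)&(h[...,2]>110)).astype(np.uint8)
n,l,s,c=cv2.connectedComponentsWithStats(m)
for i in range(1,n):
    if 150<s[i,4]<700 and 120<c[i][1]<240: print(s[i].tolist(),onz(*c[i],120,K,T).round(0)[:2])
E
```

```text
t 23.92 p [611.6 192.1  73.7] x [-0.332  0.    -0.943] y [-0.007  1.     0.003] z [ 0.943  0.008 -0.332] F [ 0.7 -0.5 -1. ] w 72.5 ff 0.0 q [0.52 0.36 2.49 3.73 0.98 1.4 ]
1 [array([ 0.56,  0.27,  1.69, -0.  ,  1.18,  2.13])]
1 []
-1 [array([ 0.56,  0.27,  1.69, -0.  ,  1.18, -1.01])]
-1 [array([ 0.74,  0.06,  2.02, -0.53,  0.72, -0.49])]
t 23.92 p [611.6 192.1  73.7] x [-0.332  0.    -0.943] y [-0.007  1.     0.003] z [ 0.943  0.008 -0.332] F [ 0.7 -0.5 -1. ] w 72.5 ff 0.0 q [0.52 0.36 2.49 3.73 0.98 1.4 ]
sols [[0.48, 0.11, 1.74, -0.0, 1.3, 2.05]]
n 40 minz 73.49428619591603
[[0.85, 0.08, 0.22, 0.13, 0.0, -0.02, 0.04], [0.85, 0.15, 0.43, 0.26, 0.0, -0.04, 0.08], [0.85, 0.19, 0.64, 0.4, 0.0, -0.06, 0.12], [0.85, 0.22, 0.85, 0.53, 0.0, -0.08, 0.16]]
[[0.85, 0.01, 0.21, 0.13, -0.0, -0.02, 0.04], [0.85, -0.0, 0.4, 0.26, -0.0, -0.04, 0.08], [0.85, -0.03, 0.6, 0.38, -0.01, -0.06, 0.12], [0.85, -0.08, 0.78, 0.5, -0.01, -0.08, 0.16], [0.85, -0.14, 0.95, 0.61, -0.01, -0.1, 0.19]]
[[0.85, -0.07, 0.16, 0.1, -0.01, -0.02, 0.04], [0.85, -0.16, 0.31, 0.19, -0.01, -0.04, 0.08], [0.85, -0.26, 0.45
[... 946 characters left out ...]
0.26, -0.08, -0.06, -0.04, 0.04], [0.85, 0.16, -0.4, -0.11, -0.1, -0.06, 0.05], [0.85, 0.24, -0.55, -0.13, -0.13, -0.09, 0.06], [0.85, 0.33, -0.7, -0.13, -0.16, -0.11, 0.08], [0.85, 0.44, -0.86, -0.11, -0.2, -0.13, 0.09]]
[[0.85, 0.12, -0.16, 0.03, -0.03, -0.02, 0.01], [0.85, 0.24, -0.33, 0.08, -0.07, -0.05, 0.02], [0.85, 0.37, -0.49, 0.14, -0.1, -0.08, 0.02], [0.85, 0.51, -0.66, 0.22, -0.14, -0.1, 0.03]]
[310, 134, 23, 21, 286] [ 681. -117.]
[238, 137, 22, 20, 288] [672.  84.]
[199, 139, 22, 19, 292] [667. 194.]
[406, 138, 25, 27, 428] [ 667. -388.]
[350, 140, 22, 20, 278] [ 665. -227.]
[137, 144, 21, 34, 689] [631. 366.]
[144, 201, 17, 40, 603] [463. 344.]
[0, 222, 30, 25, 625] [420. 716.]
```

```bash
python3 - <<'E'
from plan import *
for tgt in ([545,300,230],[520,260,230]):
  for f,dn in ((1,89.9),(1,75),(-1,89.9)):
    G=kin.frame(0,dn,f)
    for se in (1,-1): print("T",tgt,f,dn,se); slerp(tgt,G,se,bump=40,n=36,pr=False)
E
```

```text
T [545, 300, 230] 1 89.9 1
t 23.97 p [613.  192.6  74.1] x [-0.331  0.001 -0.944] y [-0.007  1.     0.003] z [ 0.943  0.008 -0.331] F [-0.3  0.2  1.2] w 72.7 ff 0.0 q [0.51 0.36 2.49 3.72 0.98 1.4 ]
0 [613. 193.  74.] [0.51 0.36 2.49 3.72 0.98 1.4 ]
6 [603. 216. 118.] [0.28 0.14 2.55 3.09 0.73 1.28]
12 [592. 238. 155.] [ 0.11 -0.02  2.47  2.11  0.52  1.65]
18 [579. 257. 183.] [ 0.07 -0.05  2.28  1.2   0.62  2.09]
24 [566. 274. 199.] [ 0.15 -0.    2.08  0.67  0.83  2.2 ]
30 [555. 288. 207.] [0.29 0.09 1.89 0.3  1.04 2.16]
36 [545. 300. 211.] [ 0.46  0.18  1.75 -0.    1.22  2.03]
angle 180.0 max joint step 0.18390896498843912
T [545, 300, 230] 1 89.9 -1
t 23.97 p [613.  192.6  74.1] x [-0.331  0.001 -0.944] y [-0.007  1.     0.003] z [ 0.943  0.008 -0.331] F [-0.3  0.2  1.2] w 72.7 ff 0.0 q [0.51 0.36 2.49 3.72 0.98 1.4 ]
0 [613. 193.  74.] [0.51 0.36 2.49 3.72 0.98 1.4 ]
6 [603. 205. 118.] [0.74 0.29 2.34 4.45 0.98 1.35]
no ik at 7
T [545, 300, 230] 1 75 1
t 23.97 p [613.  192.6  74.1] x [-0.331  0.001 -0.944] y [-0.007  1.     0.003] z [ 0.943  0.008 -0.331] F [-0.3  0.2  1.2] w 72.7
[... 3239 characters left out ...]
.98 1.4 ]
6 [600. 199. 118.] [0.71 0.26 2.39 4.34 0.95 1.45]
no ik at 8
T [520, 260, 230] -1 89.9 1
t 23.97 p [613.  192.6  74.1] x [-0.331  0.001 -0.944] y [-0.007  1.     0.003] z [ 0.943  0.008 -0.331] F [-0.3  0.2  1.2] w 72.7 ff 0.0 q [0.51 0.36 2.49 3.72 0.98 1.4 ]
0 [613. 193.  74.] [0.51 0.36 2.49 3.72 0.98 1.4 ]
6 [599. 204. 116.] [0.52 0.08 2.46 4.06 0.56 1.02]
no ik at 10
T [520, 260, 230] -1 89.9 -1
t 23.97 p [613.  192.6  74.1] x [-0.331  0.001 -0.944] y [-0.007  1.     0.003] z [ 0.943  0.008 -0.331] F [-0.3  0.2  1.2] w 72.7 ff 0.0 q [0.51 0.36 2.49 3.72 0.98 1.4 ]
0 [613. 193.  74.] [0.51 0.36 2.49 3.72 0.98 1.4 ]
6 [599. 204. 135.] [0.53 1.   2.27 3.7  2.19 1.65]
no ik at 11
```

>>> move_arm(
  increments=[
    [[0.85, -0.1, 0, 0.15, 0, 0, 0], [0.85, -0.15, 0, 0.35, 0, 0, 0], [0.85, -0.15, 0, 0.55, 0, 0, 0], [0.85, -0.1, 0, 0.7, 0, 0, 0], [0.85, -0.1, 0, 0.75, 0, 0, 0], [0.85, -0.1, 0, 0.75, 0, 0, 0]],
  ],
)

```text
time_s: 24.47
position: [601.2, 193.2, 191.1]
ee_rot: [-0.0, 0.814, 0.004, 0.581]
contact_force: [0.4, -0.3, -0.4]
width: 72.5
finger_force: 0.0
```

```bash
python3 - <<'E'
from plan import *
slerp([545,330,230],kin.frame(0,89.9,1),1,bump=20,n=36)
E
```

```text
t 24.47 p [601.2 193.2 191.1] x [-0.325  0.005 -0.946] y [-0.006  1.     0.007] z [ 0.946  0.008 -0.325] F [ 0.4 -0.3 -0.4] w 72.5 ff 0.0 q [0.54 0.   2.51 3.93 0.74 1.12]
0 [601. 193. 191.] [0.54 0.   2.51 3.93 0.73 1.12]
6 [594. 222. 206.] [ 0.31 -0.12  2.54  3.11  0.47  1.28]
12 [584. 248. 216.] [ 0.14 -0.17  2.44  1.87  0.44  1.95]
18 [573. 273. 221.] [ 0.11 -0.12  2.26  1.1   0.64  2.24]
24 [562. 294. 221.] [ 0.19 -0.02  2.06  0.65  0.85  2.27]
30 [553. 313. 216.] [0.34 0.09 1.86 0.3  1.05 2.2 ]
36 [545. 330. 211.] [ 0.51  0.21  1.71 -0.    1.22  2.08]
angle 180.0 max joint step 0.22104708211743995
[[0, -0.01, 0.03, 0.02, -0.02, -0.0, 0.03], [0, -0.02, 0.06, 0.03, -0.05, -0.0, 0.07], [0, -0.02, 0.1, 0.05, -0.07, -0.0, 0.1], [0, -0.03, 0.13, 0.07, -0.1, -0.0, 0.14], [0, -0.04, 0.16, 0.08, -0.12, -0.0, 0.17], [0, -0.05, 0.19, 0.1, -0.15, -0.0, 0.2], [0, -0.06, 0.22, 0.11, -0.17, -0.0, 0.24], [0, -0.07, 0.25, 0.12, -0.19, -0.0, 0.27], [0, -0.08, 0.28, 0.14, -0.22, -0.0, 0.3], [0, -0.09, 0.31, 0.15, -0.24, -0.0, 0.34], [0, -0.1, 0.34, 0.16, -0.27, -0.0, 0.37], [0, -0.12, 0.37, 0.17,
[... 353 characters left out ...]
, 0.27], [0, -0.11, 0.24, 0.04, -0.22, -0.0, 0.3], [0, -0.12, 0.26, 0.03, -0.24, -0.0, 0.34], [0, -0.13, 0.28, 0.03, -0.27, -0.0, 0.37], [0, -0.14, 0.3, 0.03, -0.29, -0.0, 0.41]]
[[0, -0.01, 0.02, -0.0, -0.02, -0.0, 0.03], [0, -0.02, 0.04, -0.01, -0.05, -0.0, 0.07], [0, -0.03, 0.06, -0.01, -0.07, -0.0, 0.1], [0, -0.04, 0.08, -0.02, -0.1, -0.0, 0.14], [0, -0.05, 0.11, -0.02, -0.12, -0.0, 0.17], [0, -0.06, 0.13, -0.03, -0.15, -0.0, 0.2], [0, -0.07, 0.14, -0.03, -0.17, -0.0, 0.24], [0, -0.08, 0.16, -0.04, -0.19, -0.0, 0.27], [0, -0.09, 0.18, -0.05, -0.22, -0.0, 0.3], [0, -0.1, 0.2, -0.05, -0.24, -0.0, 0.34], [0, -0.11, 0.22, -0.06, -0.27, -0.0, 0.37], [0, -0.11, 0.24, -0.06, -0.29, -0.0, 0.41]]
```

>>> move_arm(
  increments=[
    [[0.8, -0.01, 0.03, 0.02, -0.02, 0, 0.03], [0.8, -0.02, 0.06, 0.03, -0.05, 0, 0.07], [0.8, -0.02, 0.1, 0.05, -0.07, 0, 0.1], [0.8, -0.03, 0.13, 0.07, -0.1, 0, 0.14], [0.8, -0.04, 0.16, 0.08, -0.12, 0, 0.17], [0.8, -0.05, 0.19, 0.1, -0.15, 0, 0.2], [0.8, -0.06, 0.22, 0.11, -0.17, 0, 0.24], [0.8, -0.07, 0.25, 0.12, -0.19, 0, 0.27], [0.8, -0.08, 0.28, 0.14, -0.22, 0, 0.3], [0.8, -0.09, 0.31, 0.15, -0.24, 0, 0.34], [0.8, -0.1, 0.34, 0.16, -0.27, 0, 0.37], [0.8, -0.12, 0.37, 0.17, -0.29, 0, 0.41]],
  ],
)

```text
time_s: 25.47
position: [582.0, 246.6, 209.1]
ee_rot: [-0.465, 0.723, 0.004, 0.511]
contact_force: [0.1, 0.5, 0.4]
width: 69.0
finger_force: 0.0
```

>>> move_arm(
  increments=[
    [[0.8, -0.01, 0.03, 0.01, -0.02, 0, 0.03], [0.8, -0.02, 0.06, 0.02, -0.05, 0, 0.07], [0.8, -0.04, 0.08, 0.02, -0.07, 0, 0.1], [0.8, -0.05, 0.11, 0.03, -0.1, 0, 0.14], [0.8, -0.06, 0.14, 0.03, -0.12, 0, 0.17], [0.8, -0.07, 0.16, 0.03, -0.15, 0, 0.2], [0.8, -0.08, 0.19, 0.03, -0.17, 0, 0.24], [0.8, -0.1, 0.21, 0.04, -0.19, 0, 0.27], [0.8, -0.11, 0.24, 0.04, -0.22, 0, 0.3], [0.8, -0.12, 0.26, 0.03, -0.24, 0, 0.34], [0.8, -0.13, 0.28, 0.03, -0.27, 0, 0.37], [0.8, -0.14, 0.3, 0.03, -0.29, 0, 0.41]],
  ],
)

```text
time_s: 26.47
position: [560.6, 291.5, 213.6]
ee_rot: [0.847, -0.435, -0.006, -0.305]
contact_force: [0.3, 0.4, -0.2]
width: 68.4
finger_force: 0.0
```

```bash
python3 - <<'E'
from plan import *
slerp([540,371,250],kin.frame(0,89.9,1),1,bump=0,n=11)
E
```

```text
t 26.47 p [560.6 291.5 213.6] x [ 0.621 -0.733 -0.276] y [-0.741 -0.435 -0.512] z [ 0.255  0.523 -0.813] F [ 0.3  0.4 -0.2] w 68.4 ff 0.0 q [ 0.18 -0.03  2.09  0.7   0.82  2.27]
0 [561. 291. 214.] [ 0.18 -0.03  2.09  0.7   0.82  2.27]
6 [548. 336. 222.] [0.38 0.1  1.84 0.28 1.06 2.25]
angle 64.0 max joint step 0.07912973468224271
[[0, -0.01, 0.05, 0.01, -0.03, -0.0, 0.04], [0, -0.03, 0.1, 0.02, -0.06, -0.0, 0.08], [0, -0.04, 0.15, 0.03, -0.08, -0.0, 0.12], [0, -0.06, 0.2, 0.04, -0.11, -0.0, 0.16], [0, -0.07, 0.25, 0.05, -0.14, -0.0, 0.2], [0, -0.08, 0.29, 0.06, -0.17, -0.0, 0.24], [0, -0.09, 0.34, 0.07, -0.2, -0.0, 0.28], [0, -0.11, 0.39, 0.08, -0.22, -0.01, 0.32], [0, -0.12, 0.44, 0.09, -0.25, -0.01, 0.36], [0, -0.13, 0.48, 0.1, -0.28, -0.01, 0.4], [0, -0.14, 0.53, 0.12, -0.31, -0.01, 0.44]]
```

>>> move_arm(
  increments=[
    [[0.8, -0.01, 0.05, 0.01, -0.03, 0, 0.04], [0.8, -0.03, 0.1, 0.02, -0.06, 0, 0.08], [0.8, -0.04, 0.15, 0.03, -0.08, 0, 0.12], [0.8, -0.06, 0.2, 0.04, -0.11, 0, 0.16], [0.8, -0.07, 0.25, 0.05, -0.14, 0, 0.2], [0.8, -0.08, 0.29, 0.06, -0.17, 0, 0.24], [0.8, -0.09, 0.34, 0.07, -0.2, 0, 0.28], [0.8, -0.11, 0.39, 0.08, -0.22, -0.01, 0.32], [0.8, -0.12, 0.44, 0.09, -0.25, -0.01, 0.36], [0.8, -0.13, 0.48, 0.1, -0.28, -0.01, 0.4], [0.8, -0.14, 0.53, 0.12, -0.31, -0.01, 0.44], [0.8, -0.14, 0.53, 0.12, -0.31, -0.01, 0.44]],
  ],
)

```text
time_s: 27.47
position: [540.5, 373.7, 232.2]
ee_rot: [1.0, 0.006, 0.002, -0.001]
contact_force: [0.1, -0.2, 0.2]
width: 68.3
finger_force: 0.0
```

>>> move_arm(
  increments=[
    [[0.8, 0, 0, 0, 0, 0, 0], [0.8, 0, 0, 0, 0, 0, 0]],
  ],
)

```text
time_s: 27.63
position: [540.6, 370.6, 232.7]
ee_rot: [1.0, 0.003, 0.002, -0.002]
contact_force: [0.2, 0.0, 0.4]
width: 68.2
finger_force: 0.0
```

```bash
python3 - <<'E'
from plan import *
st()
f,K,T=cap("wrist"); np.savez("w8.npz",f=f,K=K,T=T); cv2.imwrite("pics/w8.png",cv2.resize(f[:300,80:480],(800,600),interpolation=cv2.INTER_CUBIC)); print(T.round(2).tolist())
for p in ([545,371,107],[545,327,44],[484,320,41]): print(proj(p,K,T).round(0))
E
```

```text
t 27.63 p [540.6 370.6 232.7] x [1.    0.005 0.005] y [ 0.005 -1.    -0.005] z [ 0.005  0.005 -1.   ] F [0.2 0.  0.4] w 68.2 ff 0.0 q [0.56 0.22 1.65 0.   1.26 2.13]
[[0.01, -0.96, -0.27, 610.75], [-1.0, -0.01, 0.0, 369.96], [-0.01, 0.27, -0.96, 376.01], [0.0, 0.0, 0.0, 1.0]]
[281. 197.]
[320. 184.]
[323. 232.]
```

View pics/w8.png

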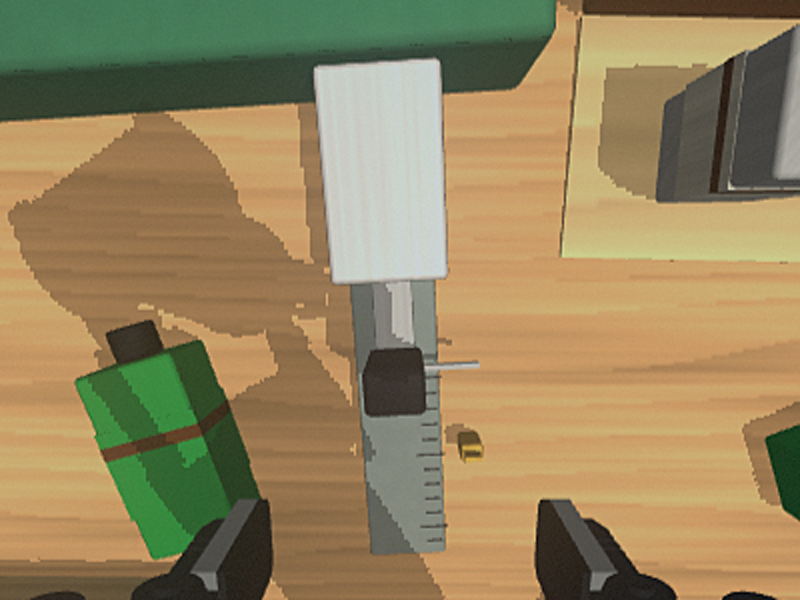

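Wrist view (2x crop): the pull block top is at (395,375), the steel pointer runs (425,367)→(479,364), the brass mark is near (470,447). Zooming into pointer and mark.

```bash
python3 - <<'E'
from plan import *
d=np.load("w8.npz"); f,K,T=d["f"],d["K"],d["T"]
g=f[165:240,250:350]; cv2.imwrite("pics/w8c.png",cv2.resize(g,(800,600),interpolation=cv2.INTER_NEAREST))
h=cv2.cvtColor(f,cv2.COLOR_BGR2HSV)
N=lambda u,v,z:onz(80+u/2,v/2,z,K,T).round(1)
print("bed",N(351,285,28),N(371,550,28),N(437,285,28),N(444,550,28))
print("hous",N(315,67,75),N(333,283,75),N(440,60,75),N(447,277,75))
print("ptr",N(428,367,44),N(479,364,44))
print("block top",N(366,348,107),N(424,348,107),N(366,414,107),N(425,412,107))
E
```

```text
bed [590.8 402.2  28. ] [417.7 392.1  28. ] [591.1 351.7  28. ] [418.1 343.3  28. ]
hous [691.7 412.6  75. ] [594.4 407.   75. ] [694.8 355.   75. ] [597.7 349.2  75. ]
ptr [545.3 356.8  44. ] [547.3 327.2  44. ]
block top [566.6 388.4 107. ] [566.7 361.3 107. ] [534.5 388.8 107. ] [535.7 360.4 107. ]
```

View pics/w8c.png

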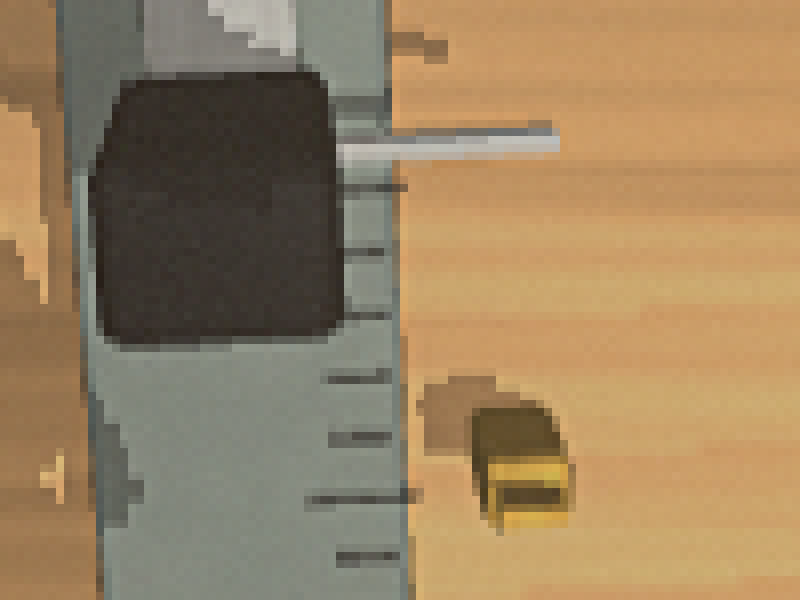

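```bash
python3 - <<'E'
from plan import *
d=np.load("w8.npz"); f,K,T=d["f"],d["K"],d["T"]
N=lambda u,v,z:onz(250+u/8,165+v/8,z,K,T).round(1)
print("mark hyp1 z41",N(530,517,41),"hyp2 top strip z41",N(525,471,41),"z33",N(525,471,33))
for z in (42.5,44,46): print("ptr",N(550,142,z))
t=np.load("top0.npz")
g=t["f"][210:224,160:178].astype(int); print(g[:,:,2]-g[:,:,0])
for z in (33,41): print([onz(168.6,v,z,t["K"],t["T"]).round(1)[:2].tolist() for v in (215,217,219)])
E
```

```text
mark hyp1 z41 [487.4 328.4  41. ] hyp2 top strip z41 [494.9 329.4  41. ] z33 [492.1 328.5  33. ]
ptr [546.1 327.9  42.5]
ptr [546.4 328.1  44. ]
ptr [546.8 328.3  46. ]
[[ 2 -1  0 36 61 60 60 61 61 58 59 60 57 59 58 58 58 60]
 [ 1 -1  0 39 64 65 65 65 64 65 65 66 64 64 63 63 63 63]
 [ 1  1  0 38 66 67 66 66 66 65 64 65 64 65 64 63 64 63]
 [ 3  2  1 39 65 66 67 66 66 65 67 66 63 64 63 64 63 65]
 [ 2 -1  0 37 61 62 59 57 50 63 64 62 62 61 63 61 61 62]
 [ 4  1  0 36 67 76 81 80 73 72 50 59 59 59 60 60 58 58]
 [ 3  0  0 34 64 69 66 69 51 77 46 47 56 59 59 59 60 59]
 [ 1  1  0 35 62 66 83 82 80 79 48 47 57 60 60 61 62 60]
 [ 3  1  1 33 62 63 70 66 60 55 47 46 57 59 60 61 60 60]
 [ 3  1  1 35 63 59 58 51 45 44 48 38 63 66 64 64 63 64]
 [ 1  1  3 36 64 65 65 65 64 63 62 62 64 63 64 64 64 64]
 [ 2  1  1 38 63 61 64 63 63 63 65 62 61 61 64 63 61 61]
 [ 3  0  1 36 60 59 60 60 61 62 60 61 61 61 60 61 61 61]
 [ 2  0  3 33 57 57 57 56 57 58 58 58 59 58 59 57 59 59]]
[[490.9, 322.8], [485.0, 322.5], [479.1, 322.2]]
[[489.8, 320.6], [483.9, 320.3], [478.0, 320.0]]
```

>>> move_arm(
  increments=[
    [[0.8, 0.03, 0.03, -0.2, 0, 0, 0.02], [0.8, 0.03, 0.03, -0.4, 0, 0, 0.024], [0.8, 0.03, 0.03, -0.6, 0, 0, 0.024], [0.8, 0.03, 0.03, -0.75, 0, 0, 0.024], [0.8, 0.03, 0.03, -0.75, 0, 0, 0.024], [0.8, 0.03, 0.03, -0.75, 0, 0, 0.024], [0.8, 0.03, 0.03, -0.75, 0, 0, 0.024]],
  ],
)

```text
time_s: 28.27
position: [546.8, 375.6, 124.4]
ee_rot: [1.0, 0.028, 0.005, -0.004]
contact_force: [1.1, -0.4, -0.1]
width: 68.4
finger_force: 0.0
```

```bash
python3 -c "
from h import *
st()"
```

```text
t 28.27 p [546.8 375.6 124.4] x [0.998 0.056 0.01 ] y [ 0.056 -0.998 -0.008] z [ 0.01   0.009 -1.   ] F [ 1.1 -0.4 -0.1] w 68.4 ff 0.0 q [0.56 0.32 1.74 0.   1.07 2.08]
```

>>> move_arm(
  increments=[
    [[0.8, -0.005, 0, -0.15, 0, 0, 0], [0.8, -0.005, -0.005, -0.3, 0, 0, 0], [0.8, -0.005, -0.005, -0.38, 0, 0, 0], [0.8, -0.005, -0.005, -0.38, 0, 0, 0], [0.8, -0.005, -0.005, -0.38, 0, 0, 0], [0.8, -0.005, -0.005, -0.38, 0, 0, 0]],
  ],
)

```text
time_s: 28.77
position: [546.3, 375.9, 68.0]
ee_rot: [1.0, 0.029, 0.006, -0.004]
contact_force: [-0.2, -0.1, 1.3]
width: 68.3
finger_force: 0.0
```

>>> move_arm(
  increments=[
    [[0, 0, 0, 0, 0, 0, 0], [0, 0, 0, 0, 0, 0, 0], [0, 0, 0, 0, 0, 0, 0], [0, 0, 0, 0, 0, 0, 0], [0, 0, 0, 0, 0, 0, 0], [0, 0, 0, 0, 0, 0, 0], [0, 0, 0, 0, 0, 0, 0], [0, 0, 0, 0, 0, 0, 0]],
  ],
  force=60,
)

```text
time_s: 29.43
position: [545.7, 376.0, 67.3]
ee_rot: [1.0, 0.029, 0.005, -0.004]
contact_force: [-1.6, 0.3, 6.7]
width: 29.6
finger_force: 60.7
```

```bash
python3 - <<'E'
from h import *
st()
f,K,T=cap("wrist"); np.savez("w9.npz",f=f,K=K,T=T)
for p in ([546,328,44],[488,328,41]): print(proj(p,K,T).round(0))
h=cv2.cvtColor(f,cv2.COLOR_BGR2HSV); m=((h[...,0]>18)&(h[...,0]<30)&(h[...,1]>150)&(h[...,2]>100)).astype(np.uint8)
n,l,s,c=cv2.connectedComponentsWithStats(m)
for i in range(1,n):
    if s[i,4]>8: print(s[i],c[i].round(1))
E
```

```text
t 29.43 p [545.7 376.   67.3] x [0.998 0.058 0.011] y [ 0.058 -0.998 -0.008] z [ 0.01   0.009 -1.   ] F [-1.6  0.3  6.7] w 29.6 ff 60.7 q [0.56 0.37 1.78 0.   0.97 2.08]
[359. 247.]
[347. 324.]
```

>>> move_arm(
  increments=[
    [[0, -0.05, -0.003, 0, 0, 0, 0], [0, -0.1, -0.006, 0, 0, 0, 0], [0, -0.15, -0.009, 0, 0, 0, 0], [0, -0.2, -0.012, 0, 0, 0, 0], [0, -0.25, -0.015, 0, 0, 0, 0], [0, -0.3, -0.018, 0, 0, 0, 0], [0, -0.33, -0.019, 0, 0, 0, 0], [0, -0.33, -0.019, 0, 0, 0, 0], [0, -0.33, -0.019, 0, 0, 0, 0], [0, -0.33, -0.019, 0, 0, 0, 0]],
  ],
)

```text
time_s: 30.32
position: [496.6, 373.0, 67.3]
ee_rot: [1.0, 0.029, 0.006, -0.004]
contact_force: [5.1, 1.8, 5.6]
width: 29.0
finger_force: 60.9
```

```bash
python3 - <<'E'
from h import *
st()
f,K,T=cap("wrist"); np.savez("w10.npz",f=f,K=K,T=T)
for p in ([546,328,44],[496,325,44],[488,328,41]): print(proj(p,K,T).round(0))
cv2.imwrite("pics/w10.png",cv2.resize(f[200:290,300:420],(800,600),interpolation=cv2.INTER_NEAREST))
E
```

```text
t 30.32 p [496.6 373.   67.3] x [0.998 0.058 0.012] y [ 0.058 -0.998 -0.009] z [ 0.012  0.009 -1.   ] F [5.1 1.8 5.6] w 29.0 ff 60.9 q [0.6  0.3  1.88 0.   0.95 2.12]
[365. 168.]
[359. 248.]
[351. 258.]
```

View pics/w10.png

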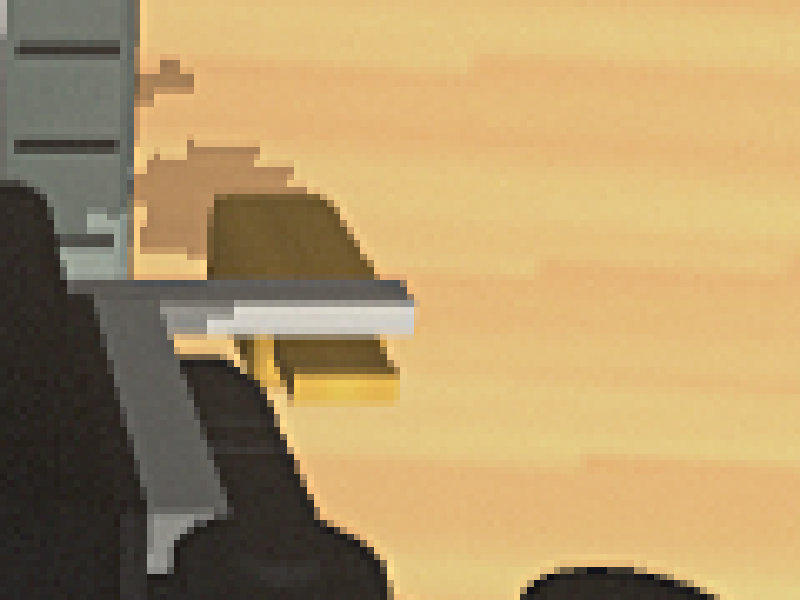

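The picture shows the pointer's bright top strip (zoom y≈317) and the mark's blade top strip (zoom y≈387) just beyond it. Computing the remaining draw.

```bash
python3 - <<'E'
from h import *
d=np.load("w10.npz"); f,K,T=d["f"],d["K"],d["T"]; print("cam",T[:3,3].round(0))
sx=np.array([.9983,.058,0])
N=lambda u,v,z:onz(300+u/6.667,200+v/6.667,z,K,T)
m=N(346,387,41); print("mark",m.round(1))
for z in (43,44,45,46,47):
    p=N(333,317,z); print(z,p.round(1),"edge width",(N(333,300,z)-N(333,335,z))[0].round(2),"togo",((p-m)@sx).round(2))
print("mark edges",N(346,370,41).round(1)[0],N(346,402.5,41).round(1)[0])
d=np.load("w8.npz"); K,T=d["K"],d["T"]
for z in (44,46): print("rest ptr",onz(250+500/8,165+146/8,z,K,T).round(1))
E
```

```text
cam [566. 375. 211.]
mark [487.8 327.5  41. ]
43 [495.8 330.1  43. ] edge width 3.51 togo 8.08
44 [496.2 330.4  44. ] edge width 3.49 togo 8.51
45 [496.6 330.6  45. ] edge width 3.47 togo 8.94
46 [497.  330.9  46. ] edge width 3.45 togo 9.37
47 [497.4 331.2  47. ] edge width 3.43 togo 9.8
mark edges 489.6 486.2
rest ptr [545.8 335.3  44. ]
rest ptr [546.2 335.5  46. ]
```

>>> move_arm(
  increments=[
    [[0, -0.02, -0.001, 0, 0, 0, 0], [0, -0.04, -0.002, 0, 0, 0, 0], [0, -0.06, -0.0035, 0, 0, 0, 0], [0, -0.06, -0.0035, 0, 0, 0, 0], [0, -0.06, -0.0035, 0, 0, 0, 0], [0, -0.06, -0.0035, 0, 0, 0, 0]],
  ],
)

```text
time_s: 30.87
position: [487.9, 372.5, 67.3]
ee_rot: [1.0, 0.029, 0.006, -0.004]
contact_force: [6.2, 1.3, 4.7]
width: 29.3
finger_force: 60.9
```

```bash
python3 - <<'E'
from h import *
st()
f,K,T=cap("wrist"); np.savez("w11.npz",f=f,K=K,T=T)
for p in ([487.8,327.5,41],): print(proj(p,K,T).round(1))
g=f.astype(int); print("col: B,G,R"); 
for v in range(234,262): print(v,[g[v,u].tolist() for u in (342,347,351,355)])
E
```

```text
t 30.87 p [487.9 372.5  67.3] x [0.998 0.058 0.013] y [ 0.058 -0.998 -0.009] z [ 0.012  0.009 -1.   ] F [6.2 1.3 4.7] w 29.3 ff 60.9 q [0.61 0.29 1.9  0.   0.94 2.12]
[352.7 245.4]
col: B,G,R
234 [[64, 132, 169], [71, 156, 196], [92, 205, 233], [94, 208, 230]]
235 [[61, 128, 163], [90, 200, 239], [86, 191, 228], [92, 207, 234]]
236 [[63, 123, 157], [60, 122, 158], [60, 118, 155], [86, 188, 228]]
237 [[51, 89, 111], [49, 93, 118], [51, 90, 115], [50, 96, 120]]
238 [[42, 79, 98], [50, 90, 111], [49, 87, 109], [48, 80, 101]]
239 [[48, 80, 99], [47, 88, 110], [47, 89, 113], [45, 84, 106]]
240 [[40, 74, 93], [42, 87, 111], [47, 91, 115], [45, 88, 111]]
241 [[61, 83, 97], [61, 89, 107], [63, 92, 112], [62, 90, 108]]
242 [[92, 94, 96], [92, 96, 97], [92, 95, 96], [96, 99, 102]]
243 [[84, 90, 94], [83, 91, 95], [85, 93, 98], [85, 91, 97]]
244 [[86, 93, 96], [86, 92, 95], [88, 93, 100], [85, 92, 96]]
245 [[142, 150, 155], [142, 150, 153], [141, 149, 153], [142, 149, 155]]
246 [[204, 214, 220], [202, 213, 218], [203, 214, 219], [205, 215, 221]]
247 [[195, 204, 208], [196, 207, 211], [194, 202,
[... 345 characters left out ...]
97, 228], [128, 197, 229], [127, 196, 228]]
253 [[133, 200, 227], [129, 197, 227], [129, 196, 227], [129, 198, 228]]
254 [[131, 196, 227], [131, 199, 229], [132, 201, 229], [130, 197, 227]]
255 [[131, 198, 228], [130, 197, 228], [129, 198, 227], [130, 198, 228]]
256 [[128, 194, 227], [129, 196, 228], [131, 198, 228], [132, 198, 228]]
257 [[129, 190, 228], [126, 194, 228], [127, 195, 227], [132, 196, 228]]
258 [[122, 183, 227], [122, 186, 227], [126, 190, 228], [125, 190, 227]]
259 [[117, 178, 228], [122, 182, 228], [122, 184, 229], [121, 184, 228]]
260 [[125, 189, 233], [120, 182, 227], [121, 181, 228], [122, 182, 228]]
261 [[126, 192, 237], [121, 182, 227], [120, 183, 227], [120, 182, 227]]
```

>>> move_arm(
  increments=[
    [[0, -0.003, 0, 0, 0, 0, 0], [0, -0.003, 0, 0, 0, 0, 0], [0, -0.003, 0, 0, 0, 0, 0]],
  ],
)

```text
time_s: 31.17
position: [487.6, 372.4, 67.3]
ee_rot: [1.0, 0.029, 0.006, -0.004]
contact_force: [5.9, 2.1, 5.2]
width: 29.4
finger_force: 60.9
```

```bash
python3 - <<'E'
from h import *
st()
d=np.load("w11.npz"); K,T=d["K"],d["T"]
for zt in (45,46,47):
    e=onz(351,245.3,zt,K,T)
    for h in (3,4,5,6): print(zt,h,proj(e-[0,0,h],K,T).round(2)[1],end=" ")
    a,b=onz(351,245.3,zt,K,T)[0],onz(351,250.1,zt,K,T)[0]; print("ctr",(a+b)/2,"w",a-b)
f,K,T=cap("wrist")
print([f[v,349].tolist() for v in range(235,253)])
E
```

```text
t 31.17 p [487.6 372.4  67.3] x [0.998 0.058 0.013] y [ 0.058 -0.998 -0.009] z [ 0.012  0.009 -1.   ] F [5.9 2.1 5.2] w 29.4 ff 60.9 q [0.61 0.29 1.9  0.   0.94 2.12]
45 3 243.42 45 4 242.8 45 5 242.2 45 6 241.6 ctr 487.83931458241796 w 3.174224916569301
46 3 243.41 46 4 242.79 46 5 242.18 46 6 241.57 ctr 488.2545795548672 w 3.1551195398519667
47 3 243.4 47 4 242.77 47 5 242.16 47 6 241.55 ctr 488.6698445273164 w 3.136014163134689
[[86, 193, 233], [60, 121, 155], [44, 84, 105], [50, 88, 113], [49, 92, 116], [47, 90, 115], [61, 91, 109], [90, 92, 96], [87, 93, 97], [87, 93, 99], [145, 151, 156], [204, 213, 218], [196, 206, 211], [197, 204, 207], [191, 204, 212], [150, 199, 223], [123, 195, 230], [127, 195, 227]]
```

>>> move_arm(
  increments=[
    [[0, -0.0045, 0, 0, 0, 0, 0], [0, -0.0045, 0, 0, 0, 0, 0], [0, -0.0045, 0, 0, 0, 0, 0], [0, -0.0045, 0, 0, 0, 0, 0], [0, -0.0045, 0, 0, 0, 0, 0], [0, -0.0045, 0, 0, 0, 0, 0], [0, -0.0045, 0, 0, 0, 0, 0], [0, -0.0045, 0, 0, 0, 0, 0], [0, -0.0045, 0, 0, 0, 0, 0], [0, -0.0045, 0, 0, 0, 0, 0], [0, -0.0045, 0, 0, 0, 0, 0], [0, -0.0045, 0, 0, 0, 0, 0]],
  ],
)

```text
time_s: 32.22
position: [486.9, 372.4, 67.3]
ee_rot: [1.0, 0.029, 0.006, -0.004]
contact_force: [5.4, 1.5, 5.1]
width: 29.5
finger_force: 60.9
```

>>> move_arm(
  increments=[
    [[0, 0, 0, 0, 0, 0, 0], [0, 0, 0, 0, 0, 0, 0], [0, 0, 0, 0, 0, 0, 0], [0, 0, 0, 0, 0, 0, 0], [0, 0, 0, 0, 0, 0, 0], [0, 0, 0, 0, 0, 0, 0], [0, 0, 0, 0, 0, 0, 0], [0, 0, 0, 0, 0, 0, 0], [0, 0, 0, 0, 0, 0, 0], [0, 0, 0, 0, 0, 0, 0], [0, 0, 0, 0, 0, 0, 0], [0, 0, 0, 0, 0, 0, 0]],
  ],
)

```text
time_s: 33.22
position: [486.9, 372.4, 67.3]
ee_rot: [1.0, 0.029, 0.006, -0.004]
contact_force: [5.5, 1.6, 4.4]
width: 29.5
finger_force: 60.9
```

```bash
python3 - <<'E'
from h import *
st()
f,K,T=cap("wrist")
print([f[v,349].tolist() for v in range(235,253)])
E
```

```text
t 33.22 p [486.9 372.4  67.3] x [0.998 0.058 0.013] y [ 0.058 -0.998 -0.009] z [ 0.012  0.009 -1.   ] F [5.5 1.6 4.4] w 29.5 ff 60.9 q [0.61 0.29 1.9  0.   0.94 2.12]
[[62, 118, 154], [43, 80, 102], [46, 88, 111], [54, 93, 117], [48, 89, 113], [44, 90, 115], [64, 93, 111], [90, 94, 95], [83, 90, 95], [86, 92, 97], [143, 152, 155], [203, 213, 217], [194, 205, 208], [197, 205, 208], [188, 202, 211], [149, 199, 222], [124, 195, 229], [131, 198, 228]]
```

>>> move_arm(
  increments=[
    [[0, 0, 0, 0, 0, 0, 0], [0, 0, 0, 0, 0, 0, 0], [0, 0, 0, 0, 0, 0, 0], [0, 0, 0, 0, 0, 0, 0], [0, 0, 0, 0, 0, 0, 0], [0, 0, 0, 0, 0, 0, 0], [0, 0, 0, 0, 0, 0, 0], [0, 0, 0, 0, 0, 0, 0], [0, 0, 0, 0, 0, 0, 0], [0, 0, 0, 0, 0, 0, 0], [0, 0, 0, 0, 0, 0, 0], [0, 0, 0, 0, 0, 0, 0]],
  ],
)

```text
time_s: 34.27
position: [486.9, 372.4, 67.3]
ee_rot: [1.0, 0.029, 0.006, -0.004]
contact_force: [6.4, 0.8, 5.8]
width: 29.4
finger_force: 60.9
```

>>> move_arm(
  increments=[
    [[0, 0, 0, 0, 0, 0, 0], [0, 0, 0, 0, 0, 0, 0], [0, 0, 0, 0, 0, 0, 0], [0, 0, 0, 0, 0, 0, 0], [0, 0, 0, 0, 0, 0, 0], [0, 0, 0, 0, 0, 0, 0], [0, 0, 0, 0, 0, 0, 0], [0, 0, 0, 0, 0, 0, 0], [0, 0, 0, 0, 0, 0, 0], [0, 0, 0, 0, 0, 0, 0], [0, 0, 0, 0, 0, 0, 0], [0, 0, 0, 0, 0, 0, 0]],
  ],
)

```text
time_s: 35.27
position: [486.9, 372.4, 67.3]
ee_rot: [1.0, 0.029, 0.006, -0.004]
contact_force: [5.8, 2.2, 4.4]
width: 29.5
finger_force: 60.9
```

```bash
python3 - <<'E'
from h import *
st()
f,K,T=cap("wrist")
print([f[v,349].tolist() for v in range(235,253)])
E
```

```text
t 35.27 p [486.9 372.4  67.3] x [0.998 0.058 0.013] y [ 0.058 -0.998 -0.009] z [ 0.012  0.009 -1.   ] F [5.8 2.2 4.4] w 29.5 ff 60.9 q [0.61 0.29 1.9  0.   0.94 2.12]
[[61, 118, 155], [46, 83, 103], [49, 89, 112], [48, 90, 112], [49, 90, 113], [43, 89, 113], [60, 90, 109], [92, 95, 97], [87, 92, 98], [83, 91, 97], [143, 151, 154], [203, 214, 218], [195, 203, 208], [195, 203, 206], [188, 201, 210], [151, 199, 222], [127, 197, 230], [128, 196, 227]]
```

>>> move_arm(
  increments=[
    [[0, 0, 0, 0, 0, 0, 0], [0, 0, 0, 0, 0, 0, 0], [0, 0, 0, 0, 0, 0, 0], [0, 0, 0, 0, 0, 0, 0], [0.8, 0, 0, 0, 0, 0, 0], [0.8, 0, 0, 0, 0, 0, 0], [0.8, 0, 0, 0, 0, 0, 0], [0.8, 0, 0, 0, 0, 0, 0], [0.8, 0, 0, 0, 0, 0, 0], [0.8, 0, 0, 0, 0, 0, 0], [0.8, 0, 0, 0, 0, 0, 0], [0.8, 0, 0, 0, 0, 0, 0]],
  ],
)

```text
time_s: 36.32
position: [485.3, 371.8, 65.8]
ee_rot: [1.0, 0.029, 0.004, -0.004]
contact_force: [0.6, 0.5, 0.4]
width: 68.1
finger_force: 0.0
```

>>> move_arm(
  increments=[
    [[0.8, 0, 0, 0.1, 0, 0, 0], [0.8, 0, 0, 0.3, 0, 0, 0], [0.8, 0, 0, 0.6, 0, 0, 0], [0.8, 0, 0, 0.9, 0, 0, 0], [0.8, 0, 0, 1, 0, 0, 0], [0.8, 0, 0, 1, 0, 0, 0], [0.8, 0, 0, 1, 0, 0, 0], [0.8, 0, 0, 1, 0, 0, 0], [0.8, 0, 0, 1, 0, 0, 0]],
  ],
)

```text
time_s: 37.07
position: [484.2, 371.0, 213.6]
ee_rot: [1.0, 0.029, 0.003, -0.003]
contact_force: [0.4, 0.9, 0.3]
width: 68.3
finger_force: 0.0
```

```bash
python3 - <<'E'
from plan import *
s=st()
f,K,T=cap("wrist"); h=cv2.cvtColor(f,cv2.COLOR_BGR2HSV)
# pull home? block top expected
for x in (547,489): 
    u,v=proj([x,374.5,107],K,T).round().astype(int); print(x,(u,v),f[v,u] if 0<=v<420 else None)
for fl in (1,-1):
  for a in (-60,-30,0,30,60): print(fl,a,[q.round(2) for q in kin.ik([441.5,-398,72],kin.frame(a,89.9,fl))])
E
```

```text
t 37.07 p [484.2 371.  213.6] x [0.998 0.057 0.005] y [ 0.057 -0.998 -0.005] z [ 0.005  0.005 -1.   ] F [0.4 0.9 0.3] w 68.3 ff 0.0 q [0.61 0.15 1.77 0.   1.21 2.12]
547 (np.int64(282), np.int64(134)) [54 61 66]
489 (np.int64(278), np.int64(201)) [129 142 138]
1 -60 [array([-0.78,  0.26,  1.93, -0.  ,  0.96,  1.84])]
1 -30 [array([-0.78,  0.26,  1.93,  0.  ,  0.96,  1.32])]
1 0 [array([-0.78,  0.26,  1.92,  0.  ,  0.96,  0.79])]
1 30 [array([-0.78,  0.26,  1.92,  0.  ,  0.96,  0.27])]
1 60 [array([-0.78,  0.26,  1.92,  0.  ,  0.96, -0.25])]
-1 -60 [array([-0.78,  0.26,  1.93, -0.  ,  0.96, -1.3 ])]
-1 -30 [array([-0.78,  0.26,  1.93,  0.  ,  0.96, -1.82])]
-1 0 [array([-0.78,  0.26,  1.92,  0.  ,  0.96, -2.35])]
-1 30 []
-1 60 []
```

>>> move_arm(
  increments=[
    [[0.8, -0.02, -0.25, 0, 0, 0, 0.02], [0.8, -0.04, -0.5, 0, 0, 0, 0.04], [0.8, -0.06, -0.75, 0, 0, 0, 0.06], [0.8, -0.06, -1, 0, 0, 0, 0.06]],
  ],
)

```text
time_s: 37.45
position: [474.6, 220.2, 213.7]
ee_rot: [0.996, 0.093, 0.002, -0.003]
contact_force: [0.6, -1.3, 0.8]
width: 68.1
finger_force: 0.0
```

>>> move_arm(
  increments=[
    [[0.8, -0.02, -0.25, 0, 0, 0, 0.02], [0.8, -0.04, -0.5, 0, 0, 0, 0.04], [0.8, -0.06, -0.75, 0, 0, 0, 0.06], [0.8, -0.06, -1, 0, 0, 0, 0.06]],
  ],
)

```text
time_s: 37.78
position: [465.5, 70.1, 214.2]
ee_rot: [0.988, 0.155, 0.002, -0.004]
contact_force: [-0.0, -0.2, -0.3]
width: 68.4
finger_force: 0.0
```

>>> move_arm(
  increments=[
    [[0.8, -0.02, -0.25, 0, 0, 0, 0], [0.8, -0.04, -0.5, 0, 0, 0, 0], [0.8, -0.06, -0.75, 0, 0, 0, 0], [0.8, -0.06, -1, 0, 0, 0, 0]],
  ],
)

```text
time_s: 38.12
position: [456.6, -79.6, 214.3]
ee_rot: [0.988, 0.154, 0.002, -0.005]
contact_force: [0.2, 0.5, -0.5]
width: 68.0
finger_force: 0.0
```

>>> move_arm(
  increments=[
    [[0.8, -0.02, -0.25, 0, 0, 0, 0], [0.8, -0.04, -0.5, 0, 0, 0, 0], [0.8, -0.06, -0.75, 0, 0, 0, 0], [0.8, -0.06, -1, 0, 0, 0, 0]],
  ],
)

```text
time_s: 38.45
position: [447.7, -229.5, 214.2]
ee_rot: [0.988, 0.154, 0.003, -0.005]
contact_force: [1.2, 0.7, -0.4]
width: 68.3
finger_force: 0.0
```

>>> move_arm(
  increments=[
    [[0.8, -0.02, -0.25, 0, 0, 0, 0], [0.8, -0.04, -0.5, 0, 0, 0, 0], [0.8, -0.05, -0.75, 0, 0, 0, 0], [0.8, -0.05, -1, 0, 0, 0, 0], [0.8, -0.05, -1, 0, 0, 0, 0], [0.8, -0.05, -1, 0, 0, 0, 0]],
  ],
)

```text
time_s: 38.95
position: [440.8, -379.3, 213.7]
ee_rot: [0.988, 0.152, 0.003, -0.006]
contact_force: [0.8, 0.5, -0.8]
width: 68.1
finger_force: 0.0
```

```bash
python3 - <<'E'
from plan import *
s=st()
f,K,T=cap("wrist")
h=cv2.cvtColor(f,cv2.COLOR_BGR2HSV); m=(((h[...,0]<6)|(h[...,0]>174))&(h[...,1]>170)&(h[...,2]>90)).astype(np.uint8)
n,l,ss,c=cv2.connectedComponentsWithStats(m)
for i in range(1,n):
    if ss[i,4]>100: print(ss[i],c[i].round(1),onz(*c[i],80,K,T).round(1))
print(((np.array([441.5,-398,170])-s["position"])/150).round(3))
E
```

```text
t 38.95 p [ 440.8 -379.3  213.7] x [0.954 0.301 0.007] y [ 0.301 -0.954 -0.011] z [ 0.004  0.012 -1.   ] F [ 0.8  0.5 -0.8] w 68.1 ff 0.0 q [-0.76  0.1   1.83  0.01  1.22  0.5 ]
[282 183  41  40 965] [302.7 204.2] [ 441.9 -399.8   80. ]
[ 215  274   50   61 1125] [238.5 305.6] [ 311.  -369.5   80. ]
[ 0.005 -0.125 -0.291]
```

>>> move_arm(
  increments=[
    [[0.8, 0.004, -0.13, -0.1, 0, 0, 0], [0.8, 0.004, -0.134, -0.35, 0, 0, 0], [0.8, 0.004, -0.134, -0.6, 0, 0, 0], [0.8, 0.004, -0.134, -0.75, 0, 0, 0], [0.8, 0.004, -0.134, -0.8, 0, 0, 0], [0.8, 0.004, -0.134, -0.8, 0, 0, 0], [0.8, 0.004, -0.134, -0.8, 0, 0, 0]],
  ],
  force=35,
)

```text
time_s: 39.58
position: [443.0, -397.5, 96.4]
ee_rot: [0.988, 0.154, 0.004, -0.004]
contact_force: [1.2, -0.7, -0.3]
width: 68.6
finger_force: 0.0
```

```bash
python3 - <<'E'
from plan import *
s=st()
print(((np.array([441.5,-399.3,59])-s["position"])/150).round(3))
E
```

```text
t 39.58 p [ 443.  -397.5   96.4] x [0.952 0.305 0.009] y [ 0.305 -0.952 -0.007] z [ 0.006  0.01  -1.   ] F [ 1.2 -0.7 -0.3] w 68.6 ff 0.0 q [-0.78  0.23  1.9   0.01  1.01  0.47]
[-0.01  -0.012 -0.249]
```

>>> move_arm(
  increments=[
    [[0.8, -0.01, -0.012, -0.1, 0, 0, 0], [0.8, -0.01, -0.012, -0.2, 0, 0, 0], [0.8, -0.01, -0.012, -0.24, 0, 0, 0], [0.8, -0.01, -0.012, -0.245, 0, 0, 0], [0.8, -0.01, -0.012, -0.245, 0, 0, 0], [0.8, -0.01, -0.012, -0.245, 0, 0, 0]],
  ],
)

```text
time_s: 40.08
position: [442.0, -400.8, 60.9]
ee_rot: [0.988, 0.154, 0.005, -0.003]
contact_force: [-0.6, 0.0, -0.1]
width: 68.2
finger_force: 0.0
```

>>> move_arm(
  increments=[
    [[0.3, 0, 0, 0, 0, 0, 0], [0, 0, 0, 0, 0, 0, 0], [0, 0, 0, 0, 0, 0, 0], [0, 0, 0, 0, 0, 0, 0], [0, 0, 0, 0, 0, 0, 0], [0, 0, 0, 0, 0, 0, 0], [0, 0, 0, 0, 0, 0, 0]],
  ],
)

```text
time_s: 40.67
position: [440.7, -398.1, 60.6]
ee_rot: [0.988, 0.154, 0.003, -0.006]
contact_force: [-2.4, 7.5, 9.6]
width: 42.7
finger_force: 34.9
```

>>> move_arm(
  increments=[
    [[0, 0, 0, 0.004, 0, 0, -0.03], [0, 0, 0, 0.009, 0, 0, -0.06], [0, 0, 0, 0.014, 0, 0, -0.09], [0, 0, 0, 0.019, 0, 0, -0.12], [0, 0, 0, 0.024, 0, 0, -0.15], [0, 0, 0, 0.029, 0, 0, -0.18], [0, 0, 0, 0.034, 0, 0, -0.21], [0, 0, 0, 0.039, 0, 0, -0.24], [0, 0, 0, 0.044, 0, 0, -0.27], [0, 0, 0, 0.049, 0, 0, -0.3], [0, 0, 0, 0.053, 0, 0, -0.33], [0, 0, 0, 0.055, 0, 0, -0.35]],
  ],
)

```text
time_s: 41.67
position: [440.7, -397.1, 67.7]
ee_rot: [0.977, -0.212, 0.004, -0.005]
contact_force: [0.4, 9.3, 5.4]
width: 42.5
finger_force: 35.4
```

>>> move_arm(
  increments=[
    [[0, 0, 0, 0, 0, 0, -0.015], [0, 0, 0, 0, 0, 0, -0.03], [0, 0, 0, 0, 0, 0, -0.03], [0, 0, 0, 0, 0, 0, -0.03]],
  ],
)

```text
time_s: 42.0
position: [440.7, -397.1, 68.1]
ee_rot: [0.97, -0.241, 0.004, -0.005]
contact_force: [-1.0, 9.8, 7.8]
width: 42.6
finger_force: 35.5
```

```bash
python3 -c "
from h import *
s=st(); print(s['torque'])"
```

```text
t 42.0 p [ 440.7 -397.1   68.1] x [ 0.883 -0.468  0.005] y [-0.468 -0.883 -0.011] z [ 0.01   0.008 -1.   ] F [-1.   9.8  7.8] w 42.6 ff 35.5 q [-0.78  0.26  1.93  0.02  0.95  1.27]
[1.7547629  0.06589621 0.1305459 ]
```

>>> move_arm(
  increments=[
    [[0, 0, -0.01, 0.01, 0, 0, -0.02], [0, 0, -0.01, 0.02, 0, 0, -0.04], [0, 0, -0.01, 0.02, 0, 0, -0.04], [0, 0, -0.01, 0.02, 0, 0, -0.04]],
  ],
)

```text
time_s: 42.33
position: [440.3, -396.9, 69.0]
ee_rot: [0.96, -0.281, 0.003, -0.006]
contact_force: [1.6, 10.5, 0.5]
width: 42.7
finger_force: 37.5
```

>>> move_arm(
  increments=[
    [[0.3, 0, 0, 0, 0, 0, 0], [0.8, 0, 0, 0, 0, 0, 0], [0.8, 0, 0, 0, 0, 0, 0], [0.8, 0, 0, 0, 0, 0, 0], [0.8, 0, 0, 0, 0, 0, 0], [0.8, 0, 0, 0.2, 0, 0, 0], [0.8, 0, 0, 0.45, 0, 0, 0], [0.8, 0, 0, 0.7, 0, 0, 0], [0.8, 0, 0, 0.95, 0, 0, 0], [0.8, 0, 0, 1, 0, 0, 0], [0.8, 0, 0, 1, 0, 0, 0], [0.8, 0, 0, 1, 0, 0, 0]],
  ],
)

```text
time_s: 43.33
position: [441.1, -402.1, 220.9]
ee_rot: [0.959, -0.282, 0.006, -0.002]
contact_force: [0.7, 0.6, 0.8]
width: 68.4
finger_force: 0.0
```

>>> move_arm(
  increments=[
    [[0.8, -0.25, 0, 0.1, 0, 0, 0.05], [0.8, -0.25, -0.25, 0.1, 0, 0, 0.1], [0.8, -0.25, -0.5, 0.1, 0, 0, 0.15], [0.8, -0.25, -0.7, 0.1, 0, 0, 0.2], [0.8, -0.25, -0.7, 0.1, 0, 0, 0.25], [0.8, -0.25, -0.7, 0.1, 0, 0, 0.3], [0.8, -0.25, -0.7, 0.1, 0, 0, 0.34], [0.8, -0.25, -0.7, 0.1, 0, 0, 0.38], [0.8, -0.25, -0.7, 0.1, 0, 0, 0.38]],
  ],
)

```text
time_s: 44.08
position: [402.3, -505.5, 231.6]
ee_rot: [0.994, 0.113, 0.002, -0.007]
contact_force: [-0.2, -0.1, -0.0]
width: 68.7
finger_force: 0.0
```

```bash
python3 - <<'E'
from h import *
st()
def red(f):
    h=cv2.cvtColor(f,cv2.COLOR_BGR2HSV); m=(((h[...,0]<6)|(h[...,0]>174))&(h[...,1]>170)&(h[...,2]>90)).astype(np.uint8)
    n,l,s,c=cv2.connectedComponentsWithStats(m); return [(s[i].tolist(),c[i].round(2).tolist()) for i in range(1,n) if s[i,4]>25]
for n in ("top","scene"):
    f,K,T=cap(n); print(n,red(f)); cv2.imwrite(f"pics/e_{n}.png",f)
    a,b=proj([441.5,-399,88],K,T),proj([441.5,-399,80],K,T); print("8mm =",(a-b).round(2))
print("start: top (420.6,232.1) 15x15; scene (154.8,181.7) 14x12")
f=np.load("t4.npz")["f"]; print("latched top",red(f)); f=np.load("s3.npz")["f"]; print("latched scene",red(f))
f,K,T=cap("top"); h=cv2.cvtColor(f,cv2.COLOR_BGR2HSV); m=((h[...,1]<45)&(h[...,2]>110)).astype(np.uint8)
n,l,s,c=cv2.connectedComponentsWithStats(m)
for i in range(1,n):
    if 150<s[i,4]<700 and 120<c[i][1]<215: print(s[i].tolist(),onz(*c[i],120,K,T).round(0)[:2])
E
```

```text
t 44.08 p [ 402.3 -505.5  231.6] x [0.974 0.225 0.006] y [ 0.225 -0.974 -0.013] z [ 0.003  0.014 -1.   ] F [-0.2 -0.1 -0. ] w 68.7 ff 0.0 q [-0.94  0.22  1.66  0.01  1.27  0.4 ]
top [([414, 225, 15, 15, 138], [420.96, 232.0]), ([390, 282, 32, 26, 271], [405.65, 294.9])]
8mm = [ 1.  -0.3]
scene [([178, 159, 19, 16, 118], [186.58, 166.38]), ([149, 177, 13, 12, 83], [154.96, 181.93])]
8mm = [-0.51 -2.21]
start: top (420.6,232.1) 15x15; scene (154.8,181.7) 14x12
latched top [([413, 225, 15, 15, 147], [419.51, 232.27])]
latched scene [([178, 159, 9, 11, 58], [182.0, 163.33]), ([149, 179, 13, 12, 104], [155.12, 184.41])]
[310, 134, 23, 21, 279] [ 681. -117.]
[238, 137, 22, 20, 283] [672.  84.]
[199, 139, 22, 19, 290] [667. 194.]
[406, 138, 25, 27, 413] [ 668. -389.]
[350, 140, 22, 20, 263] [ 665. -228.]
[137, 144, 21, 34, 689] [631. 366.]
```

The mushroom is back at its start height in both views, the tins stand, and the pull is home. Handing in.

```bash
python3 -c "
from cell import env
print(env.close_job())"
```

```text
the job is handed in; nothing more can be done
None
```

I handed the job in at about 44 s with every step done in order: the stop was latched, both tipped white tins stood in the row gaps, the gauge pull was held level with its mark for over 3 s and let home, and the mushroom was turned back up. The hand-in returned no verdict. My final camera checks show the tins standing and the mushroom back at its start height to within about 1 mm.

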